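# Seat a taper-shank test bar in its sleeve and load the rotary table

## Robot

A 7-joint arm with a two-finger parallel gripper is mounted at the origin on the work surface. World frame = base frame: x ahead of the robot, y to its left, z up, the work surface at z = 0. Lengths are in mm, angles in rad, forces in N, time in s.
With the tool pointing down it reaches from about 425 to 1025 mm from the base axis. Payload 3.6 kg.
Tool frame: the origin (TCP) lies between the finger pads; the fingertips stand 17 mm ahead of it and the grasp point (between the pads) lies 2 mm behind it; z points along the fingers, y is the line along which they close (so a half turn about z gives the same grasp; the last joint's range is limited). The gripper opens to 85 mm and grips with 20 to 120 N. Pads are 22 mm wide; open, the fingers measure 114 mm over their backs; the gripper's body (76 mm by 85 mm) begins 54 mm behind the grasp point. The pads swing forward as they close: fully open they stand 13 mm farther back than shut.
Start: joints at [-1.331, 0.591, 0.048, 1.609, -0.033, 0.943, -0.034], TCP at [237.532, 684.988, 223.902] pointing down, gripper open.
Joint ranges: [-2.69, 2.69], [-0.47, 2.24], [-1.27, 1.36], [0.19, 2.51], [-1.53, 4.68], [0.08, 2.07], [-3.09, 3.09]. Speed limits (rad/s): [2.57, 2.57, 3.14, 3.14, 3.14, 3.14, 3.14].

## Interface

Orientations are given as a unit quaternion [w, x, y, z].
In Python, from station import sense, grab_frame, close_job gives the robot as it stands.
- The arm moves only by the tool jog_arm, never from a script. Its argument "deltas" is a list of rows, each an object of numbers: "gripper": the finger opening in m, from 0 to 0.0854; "x", "y", "z": the shift along the tool's x, y, z in m; "twist": the turn about the tool's z in rad. A call has 1 to 8 rows; each row is the pose to reach, as a shift and turn from the pose commanded when the call began, along the tool's axes at that moment; what a row does not reach only later rows make up. A row lasts 1/10 s, in which the tool goes at most 50 mm and 8.59 degrees, less where a joint would pass 70% of its speed; a pose out of reach is approached as far as the arm can. A call with a gripper value outside its range is refused whole. The fingers move at their own pace and stop on an object; "grip_force" is the grip in N (left out, the last holds). Time passes only in rows, so rows that repeat a pose let the fingers close. It gives the time, the measured TCP pose, the force, the opening and the grip force at its end, in the units of the state.
- sense(): the state, without advancing time (a new reading comes with each control period).
- grab_frame(name): name is "side" or "top"; returns a dict with "pixels" (400x640x3 uint8, red, green, blue), "fx", "fy", "cx", "cy" (pixels), "distortion" ([k1, k2, p1, p2, k3] as OpenCV has them; the pictures are not rectified), "origin" and "attitude" of the camera in the world. Camera axes: x right, y up, looking along -z (the intrinsics and any distortion apply to the point x, -y, -z); pixel columns grow to the right and rows downward; lengths in mm; the calibration is good to about 2 mm. A picture is of the moment at which its call begins. There is no depth.
- close_job(): hands the job in; it is judged then, once.
The state is a dict: "time": time; "qpos": joint angles; "joint_velocities": joint speeds; "joint_efforts": joint torques, N m; "position": TCP position; "orientation": TCP orientation; "force": force on the tool from outside, world axes, zero at the start; "ft_torque": the same for the moment, N m; "finger_gap": opening from 0.0 (shut) to 1.0 (fully open); "gripper_force": force on a finger pad.
Only numpy, scipy, OpenCV 4.12 (cv2) and the standard library are available. Lean on these libraries where they do the work, as an engineer would, in place of code of your own. Each camera call takes 0.05 s, during which the arm holds its last target. There are 200 camera calls.

## Task

Take the steel test bar off the sloping rest, start its tapered shank in the empty sleeve in the wooden holder and let go of it. Then tap it on its top end with the soft-faced mallet until its collar is down on the sleeve, and put the mallet back on its stand the way it was. Finally take the bar again, lift it with the sleeve held on it by the taper alone, and set the two in the bore of the rotary table, sleeve flange flat on the table; leave the other bar and the things standing about alone.

Things in the scene. Friction and masses are not known exactly. Their poses are not given: they have to be found in the camera images.
- bar: Loose bright steel test bar, 0.28 kg. z runs along it from shank to plain end. Origin: on the axis at the collar's underside. Below: taper shank 62 mm long, 18 mm thick at the collar, 14 mm at its rounded tip. Above: collar 36 mm wide, 10 mm thick, then a plain 22 mm bar ending 85 mm up. It starts on the sloping rest, z 60 degrees from vertical, plain end up, pointing roughly at the robot.
- bar_grip (a point): Where the bar is gripped: on the axis of its plain 22 mm part, 58 mm up the bar's z axis from the bar's origin. Axes as the bar's. At the start it is about 99 mm above the bench top.
- rest: Fixed sloping wooden rest on a base board of 130 by 70 mm; origin on the bench top, slope rising along its -x. The bar lies in two vee notches over a sloping board 56 mm wide, 26 mm under its axis: one under the shank's tip, one under the plain part 18 to 26 mm above the collar's underside. Above 30 mm the plain part sticks out freely for gripping from both sides. Lift it square to the slope.
- sleeve: The empty loose sleeve, dark steel, 0.22 kg, hanging in one hole of the holder. Origin: centre of its mouth on the flange's top face, 85 mm above the bench; z up its axis. Flange 44 mm wide, 10 mm thick, all above the holder; body 31 mm thick, ending 66 mm below the mouth. Bore 18 mm at the mouth, countersunk to 25 mm, with the shank's 1:12.5 taper.
- holder_a (a point): Centre of one hole of the fixed wooden holder, on its top face 75 mm above the bench. The holder is 75 by 190 by 75 mm high, with two upright 37 mm holes 110 mm apart along its y axis. Taper fit: let go in the sleeve, the bar stops with its collar some 2 to 4 mm above the mouth; taps of about 15 N drive it until the collar is on the sleeve; then the taper carries the sleeve's weight.
- holder_b (a point): Centre of the other hole of the wooden holder, likewise on its top face.
- fitted: Bystander in the holder's other hole: a like sleeve with a like bar already fitted, one solid of 0.5 kg. Origin at the underside of its bar's collar, 85 mm above the bench; it reaches 170 mm above the bench. To be left alone.
- mallet: Soft-faced mallet, 0.3 kg. Origin: centre of its head, a cylinder 36 mm wide and 76 mm long along the mallet's z axis (upright on the stand), a red plastic face at each end. The wooden handle runs along the mallet's -x to 148 mm from the origin; it is 20 mm wide (along y) and 24 mm high.
- mallet_grip (a point): Point on the axis of the mallet's handle, 48 mm from the head's axis, 46 mm above the bench at the start, where the handle can be gripped across from above. Axes as the mallet's.
- mallet_face (a point): Centre of the mallet's lower face, 38 mm below the head's centre.
- stand_place (a point): Where the centre of the mallet's head belongs on its fixed plywood stand, 46 mm above the bench; x as the mallet's there. The head stands on a board 8 mm high, 170 by 70 mm; the handle lies in an open-topped fork 102 to 118 mm away along -x, with prongs 28 mm apart up to 52 mm and its floor 34 mm above the bench.
- head_mouth (a point): Centre of the bore's mouth on top of the fixed rotary table, 85 mm above the bench top. The bore is upright, 36 mm wide and 75 mm deep. The table's bright round top is 116 mm across, on a grey body 132 mm across and a foot of 150 by 120 mm.
- oil_mid (a point): Bystander: amber oil bottle, 38 mm in diameter, 75 mm high; point half-way up. To be left alone.
- slides: Bystander: blue slide box, 82 by 102 by 34 mm, origin under its centre. To be left alone.
Things that resemble listed ones, but are neither listed nor needed, are in the scene too. What is meant by the part that bears head_mouth is not pink, and is the larger of those in its own colour. What is shaped like the part that bears stand_place but purple is not meant.

How it is judged (in metres and radians):
On the way, in this order (a step that is already met when the one before it is completed fails the run):
1. the bar stands with its shank in the empty sleeve, let go of (z of bar in the frame of sleeve below 0.015 m and horizontal distance between bar and sleeve below 0.004 m and angle between bar's own z axis and vertical below 0.1 rad and contact force between the fingers and bar below 0.1 N), for 0.2 s.
2. the bar is tapped home with the mallet: collar down on the sleeve to within 1.5 mm, mallet on the bar (z of bar in the frame of sleeve below 0.0015 m and contact force between mallet and bar above 2 N).
3. the sleeve is lifted clear of the holder on the bar, held by the taper alone (height (world z) of sleeve above 0.13 m and z of bar in the frame of sleeve below 0.0025 m and contact force between the fingers and sleeve below 0.1 N), for 0.3 s.
At the end, for the whole second after the job is handed in: Sleeve in the table's bore, flange down (mouth within 5 mm of the bore's axis, at most 12.5 mm above the table); bar upright within 3 degrees, collar within 2.5 mm of the sleeve; mallet on its stand within 25 mm of its place, upright within 7 degrees, turned under 20 degrees; at rest (horizontal distance between sleeve and head_mouth below 0.005 m and z of sleeve in the frame of head_mouth between 0.006 and 0.0125 m and z of bar in the frame of sleeve below 0.0025 m and horizontal distance between bar and sleeve below 0.004 m and angle between bar's own z axis and vertical below 0.05 rad and distance between mallet and stand_place below 0.025 m and angle between mallet's own z axis and vertical below 0.12 rad and angle between the x axis of mallet and the x axis of stand_place, either way round below 0.35 rad and x of mallet_grip in the frame of stand_place below -0.02 m and linear speed of each of bar, mallet below 0.02 m/s); the robot touches nothing.
It fails at once if the bar and sleeve already fitted are disturbed (moved more than 15 mm) (distance of fitted from where it was at the start of the episode above 0.015 m).
It fails at once if the oil bottle is moved more than 20 mm (distance of oil_mid from where it was at the start of the episode above 0.02 m).
It fails at once if the slide box is moved more than 20 mm (distance of slides from where it was at the start of the episode above 0.02 m).
It also fails if it takes over 72 s, if anything falls off the work surface, if the arm or the gripper's body presses on something with over 40 N, if the wrist force passes 120 N, or if a joint passes its speed limit or range.

## Working session

There is one attempt and no reset: what is moved stays moved. The work goes in short steps, Python scripts to look and compute and a tool call to move; the robot and the scene stay as the last step left them, time stands still between calls to the robot, and variables do not carry over. Pictures are saved under pics/ and viewed, at most 10 in all, crops included, and the job is handed in when it is done.

Besides the shell and the picture viewer there is one more tool, called after "Emit:" as name(argument=value, ...) on one line, values as JSON. jog_arm: Moves the arm, as the interface text tells. Its arguments: {"type":"object","properties":{"deltas":{"type":"array"},"grip_force":{"type":"number"}},"required":["deltas"]}

```bash
ls; mkdir -p pics; python3 - <<'E'
from station import *
import cv2
print(sense())
for n in("top","side"):
    f=grab_frame(n); cv2.imwrite(f"pics/{n}0.png",f["pixels"][:,:,::-1]); print({k:v for k,v in f.items() if k!="pixels"})
E
```

```text
pics
{'time': 0.0, 'qpos': array([-1.33049798,  0.59211716,  0.04830521,  1.6098144 , -0.03330203,
        0.94270531, -0.03371063]), 'joint_velocities': array([ 2.45754707e-04,  4.76752137e-04, -1.30626501e-03,  6.99953656e-04,
       -5.85659344e-04, -1.55929862e-06, -1.61229453e-03]), 'joint_efforts': array([ 2.45124556e-04, -5.48680043e+01,  1.54601578e+00, -1.98127341e+01,
        9.26437700e-03,  8.75288970e-03,  1.26243984e-05]), 'position': array([237.25668229, 684.19202176, 222.74548783]), 'orientation': array([-1.22795118e-04,  1.66093522e-01,  9.86109369e-01, -1.11289584e-03]), 'force': array([-0.43871375, -0.3799297 ,  0.29652565]), 'ft_torque': array([-0.00950393,  0.01428292,  0.02041292]), 'gripper_force': 0.0, 'finger_gap': 0.9976509692504255}
{'fx': 457.44279371554063, 'fy': 457.44279371554063, 'cx': 329.26335278484083, 'cy': 195.21211519884216, 'distortion': array([-0.12582443,  0.        ,  0.        ,  0.        ,  0.        ]), 'origin': array([ 229.859986  ,    5.4495925 , 1444.50116455]), 'attitude': array([ 0.71339103,  0.07064556, -0.07163015, -0.69350672])}
{'fx': 486.55811026030176, 'fy': 486.55811026030176, 'cx': 313.42320014989025, 'cy': 194.8101382156191, 'distortion': array([-0.00601418,  0.        ,  0.        ,  0.        ,  0.        ]), 'origin': array([   -7.65691817, -1109.41534639,   815.84275622]), 'attitude': array([ 0.84611875,  0.48734738, -0.09613308, -0.19322013])}
```

View pics/top0.png

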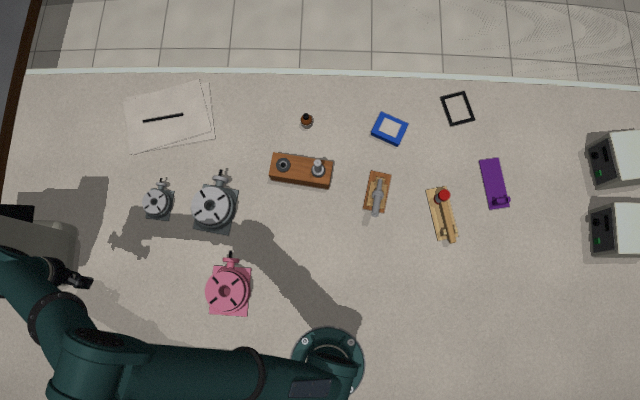

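View pics/side0.png

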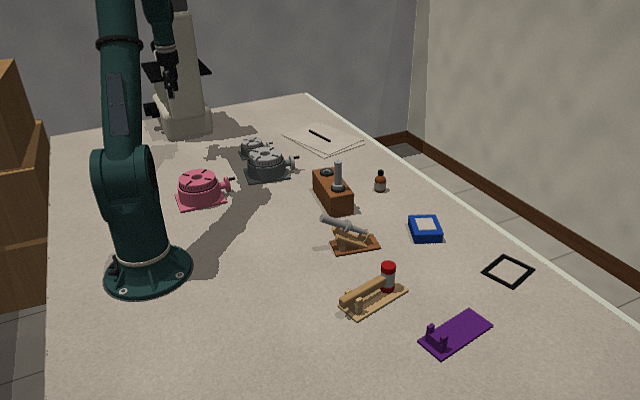

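```bash
cat > h.py <<'E'
import numpy as np, cv2
from scipy.spatial.transform import Rotation as R
from station import sense, grab_frame, close_job
def rot(q): return R.from_quat([q[1],q[2],q[3],q[0]]).as_matrix()
def K(f): return np.array([[f["fx"],0,f["cx"]],[0,f["fy"],f["cy"]],[0,0,1.]])
F=np.diag([1,-1,-1.])
def ray(f,uv):
    p=cv2.undistortPoints(np.array(uv,float).reshape(-1,1,2),K(f),f["distortion"]).reshape(-1,2)
    return (rot(f["attitude"])@F@np.c_[p,np.ones(len(p))].T).T
def onz(f,uv,z):
    d=ray(f,uv);o=np.array(f["origin"]);return o+d*((z-o[2])/d[:,2])[:,None]
def proj(f,P):
    P=np.atleast_2d(np.array(P,float));c=(F@rot(f["attitude"]).T@(P-f["origin"]).T).T
    return cv2.projectPoints(c,np.zeros(3),np.zeros(3),K(f),f["distortion"])[0].reshape(-1,2)
def tri(fs,uvs):
    A=np.zeros((3,3));b=np.zeros(3)
    for f,u in zip(fs,uvs):
        d=ray(f,[u])[0];d/=np.linalg.norm(d);M=np.eye(3)-np.outer(d,d);A+=M;b+=M@f["origin"]
    return np.linalg.solve(A,b)
def mask(f,lo,hi):
    return cv2.inRange(cv2.cvtColor(f["pixels"],cv2.COLOR_RGB2HSV),np.array(lo),np.array(hi))
def crop(f,x0,y0,x1,y1,s): return cv2.resize(f["pixels"][y0:y1,x0:x1,::-1],None,fx=s,fy=s,interpolation=cv2.INTER_CUBIC)
E
python3 - <<'E'
from h import *
t=grab_frame("top");s=grab_frame("side")
I=np.zeros((600,800,3),np.uint8)
I[:336,:800]=crop(t,265,145,465,229,4)
I[340:600,:260]=crop(t,183,170,248,235,4)
I[340:600,265:505]=crop(s,305,150,365,215,4)
I[340:600,510:800]=crop(s,315,205,412,292,3)[:260,:290]
cv2.imwrite("pics/c1.png",I)
E
```

```text
(no output)
```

View pics/c1.png

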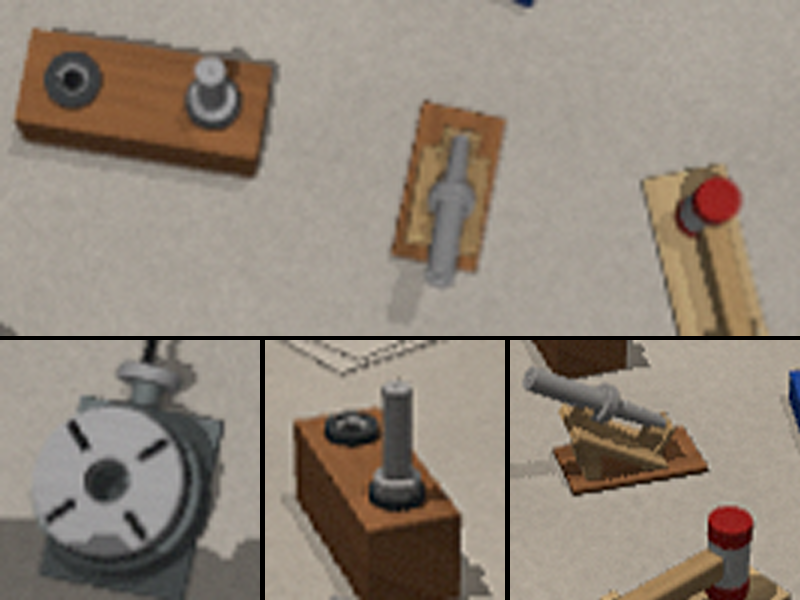

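```bash
python3 - <<'E'
from h import *
t=grab_frame("top");s=grab_frame("side")
np.set_printoptions(precision=1,suppress=True)
def blobs(f,m,box,name,amin=15):
    x0,y0,x1,y1=box;q=np.zeros_like(m);q[y0:y1,x0:x1]=m[y0:y1,x0:x1]
    cs,_=cv2.findContours(q,cv2.RETR_EXTERNAL,cv2.CHAIN_APPROX_NONE)
    for c in cs:
        a=cv2.contourArea(c)
        if a>=amin: print(name,a,"bbox",cv2.boundingRect(c),"ell",np.array(cv2.fitEllipse(cv2.convexHull(c))[0]),"minrect",np.array(cv2.boxPoints(cv2.minAreaRect(c))).round(1).tolist())
grey=lambda f,lo,hi:mask(f,(0,0,lo),(180,32,hi))
red=lambda f:mask(f,(170,150,60),(180,255,255))|mask(f,(0,200,90),(5,255,255))
blobs(t,red(t),(420,170,470,230),"redT"); blobs(s,red(s),(370,250,405,300),"redS")
wood=lambda f:mask(f,(5,90,40),(20,255,255))
blobs(t,wood(t),(262,140,345,195),"holderT",50);blobs(t,wood(t),(355,165,400,220),"restT",50)
blobs(t,mask(t,(12,45,60),(28,255,255)),(420,170,465,250),"standT",50)
blobs(t,grey(t,0,110),(268,148,300,185),"sleeveT");blobs(s,grey(s,0,110),(312,160,338,185),"sleeveS")
blobs(t,grey(t,178,255),(185,180,240,235),"tableT",100)
blobs(t,grey(t,0,120),(203,198,216,211),"boreT")
T=onz(t,[[282.6,164.4]],85)[0];print("sleeve T",T,"tri",tri([t,s],[[282.6,164.4],[326.4,171.6]]))
print("fitted flange",onz(t,[[317.9,170.1]],85),"top",onz(t,[[316.6,162.6]],170))
print("table",onz(t,[[209.1,204.6]],85))
print("mallet topface",onz(t,[[443.6,194.6]],84))
E
```

```text
redT 59.5 bbox (439, 190, 10, 11) ell [443.4 194.9] minrect [[437.5, 198.5], [440.70001220703125, 188.89999389648438], [448.5, 191.5], [445.29998779296875, 201.10000610351562]]
redS 80.0 bbox (381, 261, 14, 11) ell [387.2 265.9] minrect [[380.5, 261.8999938964844], [393.29998779296875, 259.79998779296875], [394.8999938964844, 269.20001220703125], [382.1000061035156, 271.29998779296875]]
holderT 1412.5 bbox (269, 152, 64, 37) ell [300.1 170.1] minrect [[267.6000061035156, 179.0], [272.0, 151.39999389648438], [332.8999938964844, 161.10000610351562], [328.5, 188.6999969482422]]
restT 484.0 bbox (363, 170, 28, 43) ell [376.8 191. ] minrect [[362.29998779296875, 208.10000610351562], [370.29998779296875, 169.89999389648438], [391.29998779296875, 174.3000030517578], [383.29998779296875, 212.5]]
standT 958.0 bbox (425, 186, 34, 58) ell [441.5 213.7] minrect [[424.79998779296875, 189.3000030517578], [446.70001220703125, 184.10000610351562], [460.0, 240.89999389648438], [438.1000061035156, 246.0]]
sleeveT 123.0 bbox (276, 158, 14, 14) ell [282.6 164.4] minrect [[273.5, 164.5], [282.5, 155.5], [291.5, 164.5], [282.5, 173.5]]
sleeveS 48.5 bbox (320, 168, 13, 7) ell [326.2 171.1] minrect [[320.0, 168.0], [332.0, 168.0], [332.0, 174.0], [320.0, 174.0]]
sleeveS 45.0 bbox (334, 162, 4, 23) ell [335.5 173. ] minrect [[334.0, 184.0], [334.0, 162.0], [337.0, 162.0], [337.0, 184.0]]
boreT 86.0 bbox (204, 199, 11, 12) ell [209.1 204.7] minrect [[204.0, 210.0], [204.0, 199.0], [214.0, 199.0], [214.0, 210.0]]
sleeve T [600.3 153.8  85. ] tri [603.3 154.4  77.5]
fitted flange [[585.3  44.5  85. ]] top [[585.3  46.6 170. ]]
table [[468.  372.3  85. ]]
mallet topface [[ 519.8 -342.7   84. ]]
```

```bash
python3 - <<'E'
from h import *
t=grab_frame("top");s=grab_frame("side")
np.set_printoptions(precision=1,suppress=True)
I=np.zeros((600,800,3),np.uint8)
I[:600,:400]=crop(t,418,180,468,255,8)
I[:400,405:645]=crop(t,362,168,392,218,8)
I[405:600,405:800]=crop(s,335,255,414,294,5)[:195,:395]
I[:300,650:800]=crop(s,316,210,341,260,6)
cv2.imwrite("pics/c2.png",I)
r=onz(t,[[362.3,208.1],[370.3,169.9],[391.3,174.3],[383.3,212.5]],8);print(r, np.linalg.norm(r[1]-r[0]),np.linalg.norm(r[2]-r[1]),r.mean(0))
E
```

```text
[[ 484.4  -99.     8. ]
 [ 611.1 -123.3    8. ]
 [ 598.4 -191.8    8. ]
 [ 472.1 -166.2    8. ]] 128.94210908752 69.62483644886518 [ 541.5 -145.1    8. ]
```

View pics/c2.png

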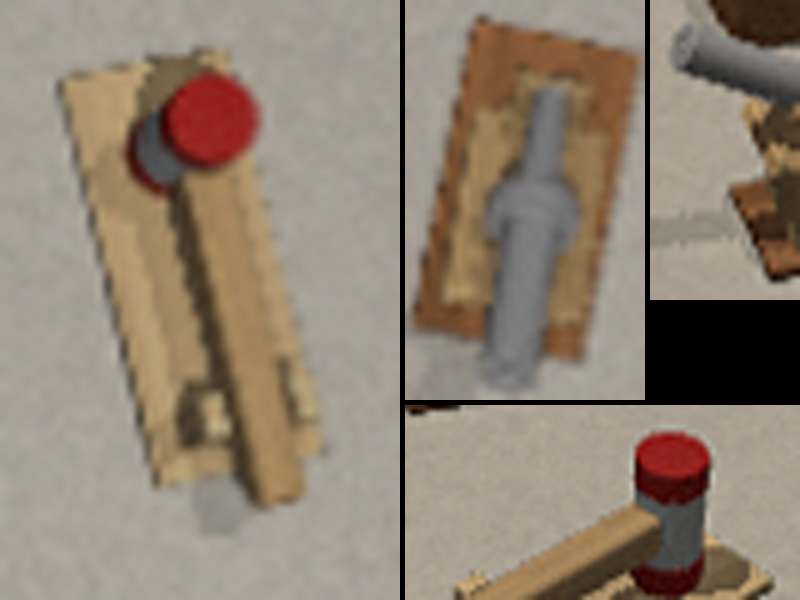

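```bash
python3 - <<'E'
from h import *
t=grab_frame("top");s=grab_frame("side")
np.set_printoptions(precision=2,suppress=True)
p=lambda x,y,X,Y,sc,ox=0,oy=0:[X+(x-ox+.5)/sc-.5,Y+(y-oy+.5)/sc-.5]
eT=p(508,368,362,168,8,405);eS=p(684,47,316,210,6,650)
e=tri([t,s],[eT,eS]);print("bar end tri",e,"onz",onz(t,[eT],112.5))
cT=p(548,90,362,168,8,405);print("tip top",onz(t,[cT],39+6))
c2=p(535,205,362,168,8,405);print("collar",onz(t,[c2],73))
for a,z in(((210,120),84),((279,498),58),((226,250),58),((62,82),8),((155,487),8),((222,52),8),((322,452),8)): print(a,onz(t,[p(*a,418,180,8)],z))
rS=p(673,455,335,255,5,405,405);print("mallet tri",tri([t,s],[p(210,120,418,180,8),rS]))
E
```

```text
bar end tri [ 450.89 -127.74  109.22] onz [[ 450.56 -127.49  112.5 ]]
tip top [[ 573.1  -149.13   45.  ]]
collar [[ 520.7  -141.27   73.  ]]
(210, 120) [[ 519.95 -343.37   84.  ]]
(279, 498) [[ 378.22 -374.07   58.  ]]
(226, 250) [[ 474.16 -355.23   58.  ]]
(62, 82) [[ 550.1  -302.44    8.  ]]
(155, 487) [[ 386.86 -337.78    8.  ]]
(222, 52) [[ 564.52 -368.47    8.  ]]
(322, 452) [[ 402.32 -405.59    8.  ]]
mallet tri [ 521.86 -344.94   79.51]
```

Emit:
jog_arm(deltas=[{"x": -0.316, "y": -0.196, "z": 0, "twist": -0.147}, {"x": -0.316, "y": -0.196, "z": 0, "twist": -0.147}, {"x": -0.316, "y": -0.196, "z": 0, "twist": -0.147}, {"x": -0.316, "y": -0.196, "z": 0, "twist": -0.147}, {"x": -0.316, "y": -0.196, "z": 0, "twist": -0.147}, {"x": -0.316, "y": -0.196, "z": 0, "twist": -0.147}, {"x": -0.316, "y": -0.196, "z": 0, "twist": -0.147}, {"x": -0.316, "y": -0.196, "z": 0, "twist": -0.147}])

```text
validation failed for argument at $.de...
```

Emit:
jog_arm(deltas=[{"gripper": 0.085, "x": -0.05, "y": -0.03, "z": 0.0, "twist": -0.1}])

```text
time: 0.6
position: [260.9, 653.3, 223.8]
orientation: [-0.003, 0.109, 0.994, 0.003]
force: [0.3, -0.3, 0.5]
finger_gap: 0.998
gripper_force: 0.0
```

```bash
cat >> h.py <<'E'
def go(x,y,z,yaw=None):
    "tool-frame shift and twist from the measured pose to TCP x,y,z with tool y at angle yaw (deg)"
    s=sense();M=rot(s["orientation"]);a=np.degrees(np.arctan2(M[1,1],M[0,1]))
    d=M.T@(np.array([x,y,z])-s["position"])/1000
    tw=0 if yaw is None else -np.radians((yaw-a+90)%180-90)
    print("t %.1f pos"%s["time"],s["position"].round(1),"yaw %.1f"%a,"F",s["force"].round(1),"gap",round(s["finger_gap"]*85.4,1),"shift",d.round(4),"twist %.3f"%tw)
E
python3 -c "
from h import *
go(550,300,224,79.3)"
```

```text
t 0.6 pos [260.9 653.3 223.8] yaw 77.5 F [ 0.3 -0.3  0.5] gap 85.2 shift [-0.3587 -0.2823 -0.0039] twist -0.032
```

Emit:
jog_arm(deltas=[{"gripper": 0.085, "x": -0.31, "y": -0.245, "z": 0.0, "twist": -0.045}, {"gripper": 0.085, "x": -0.31, "y": -0.245, "z": 0.0, "twist": -0.045}, {"gripper": 0.085, "x": -0.31, "y": -0.245, "z": 0.0, "twist": -0.045}, {"gripper": 0.085, "x": -0.31, "y": -0.245, "z": 0.0, "twist": -0.045}, {"gripper": 0.085, "x": -0.31, "y": -0.245, "z": 0.0, "twist": -0.045}, {"gripper": 0.085, "x": -0.31, "y": -0.245, "z": 0.0, "twist": -0.045}, {"gripper": 0.085, "x": -0.31, "y": -0.245, "z": 0.0, "twist": -0.045}, {"gripper": 0.085, "x": -0.31, "y": -0.245, "z": 0.0, "twist": -0.045}])

```text
time: 1.4
position: [516.1, 334.1, 224.3]
orientation: [0.0, 0.095, 0.995, 0.0]
force: [0.4, 1.3, -0.1]
finger_gap: 0.994
gripper_force: 0.0
```

```bash
python3 -c "
from h import *
go(473.6,-131.9,180,79.3)"
```

```text
t 1.4 pos [516.1 334.1 224.3] yaw 79.1 F [ 0.4  1.3 -0.1] gap 84.9 shift [-0.0463 -0.4656  0.0443] twist -0.003
```

Emit:
jog_arm(deltas=[{"gripper": 0.085, "x": -0.045, "y": -0.39, "z": 0.0, "twist": 0.0}, {"gripper": 0.085, "x": -0.045, "y": -0.39, "z": 0.0, "twist": 0.0}, {"gripper": 0.085, "x": -0.045, "y": -0.39, "z": 0.0, "twist": 0.0}, {"gripper": 0.085, "x": -0.045, "y": -0.39, "z": 0.0, "twist": 0.0}, {"gripper": 0.085, "x": -0.045, "y": -0.39, "z": 0.0, "twist": 0.0}, {"gripper": 0.085, "x": -0.045, "y": -0.39, "z": 0.0, "twist": 0.0}, {"gripper": 0.085, "x": -0.045, "y": -0.39, "z": 0.0, "twist": 0.0}, {"gripper": 0.085, "x": -0.045, "y": -0.39, "z": 0.0, "twist": 0.0}])

```text
time: 2.2
position: [485.0, -57.9, 224.4]
orientation: [0.001, 0.095, 0.995, -0.0]
force: [0.7, -0.1, 0.1]
finger_gap: 0.992
gripper_force: 0.0
```

Emit:
jog_arm(deltas=[{"gripper": 0.085, "x": 0.0, "y": -0.07, "z": 0.0, "twist": 0.0}, {"gripper": 0.085, "x": 0.0, "y": -0.07, "z": 0.0, "twist": 0.0}, {"gripper": 0.085, "x": 0.0, "y": -0.07, "z": 0.0, "twist": 0.0}, {"gripper": 0.085, "x": 0.0, "y": -0.07, "z": 0.0, "twist": 0.0}])

```text
time: 2.6
position: [472.5, -123.6, 224.1]
orientation: [0.0, 0.095, 0.996, 0.0]
force: [1.3, -0.0, -0.3]
finger_gap: 0.998
gripper_force: 0.0
```

```bash
python3 -c "
from h import *
go(473.6,-131.9,97,79.3)"
```

```text
t 2.6 pos [ 472.5 -123.6  224.1] yaw 79.1 F [ 1.3 -0.  -0.3] gap 85.3 shift [-0.0025 -0.008   0.1271] twist -0.003
```

Emit:
jog_arm(deltas=[{"gripper": 0.085, "x": -0.0025, "y": -0.008, "z": 0.05, "twist": 0.0}, {"gripper": 0.085, "x": -0.0025, "y": -0.008, "z": 0.1, "twist": 0.0}, {"gripper": 0.085, "x": -0.0025, "y": -0.008, "z": 0.127, "twist": 0.0}, {"gripper": 0.085, "x": -0.0025, "y": -0.008, "z": 0.127, "twist": 0.0}, {"gripper": 0.085, "x": -0.0025, "y": -0.008, "z": 0.127, "twist": 0.0}])

```text
time: 3.1
position: [474.0, -130.6, 97.0]
orientation: [-0.0, 0.093, 0.996, 0.0]
force: [0.5, -0.2, 0.6]
finger_gap: 0.995
gripper_force: 0.0
```

```bash
python3 - <<'E'
from h import *
go(473.6,-131.9,97,79.3)
t=grab_frame("top");s=grab_frame("side")
I=np.zeros((400,800,3),np.uint8)
I[:,:400]=crop(t,340,160,420,240,5);I[:,400:]=crop(s,290,180,390,280,4)
cv2.imwrite("pics/c3.png",I)
E
```

```text
t 3.1 pos [ 474.  -130.6   97. ] yaw 79.3 F [ 0.5 -0.2  0.6] gap 84.9 shift [ 0.0001 -0.0014  0.    ] twist 0.001
```

View pics/c3.png

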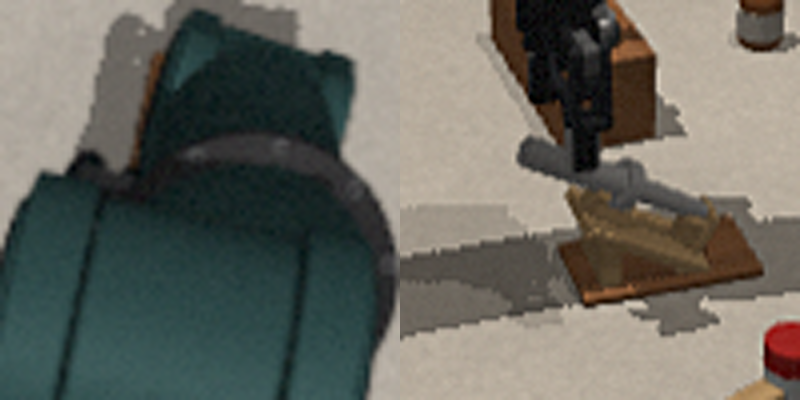

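Emit:
jog_arm(deltas=[{"gripper": 0.0, "x": 0.0, "y": -0.001, "z": 0.0, "twist": 0.0}, {"gripper": 0.0, "x": 0.0, "y": -0.001, "z": 0.0, "twist": 0.0}, {"gripper": 0.0, "x": 0.0, "y": -0.001, "z": 0.0, "twist": 0.0}, {"gripper": 0.0, "x": 0.0, "y": -0.001, "z": 0.0, "twist": 0.0}, {"gripper": 0.0, "x": 0.0, "y": -0.001, "z": 0.0, "twist": 0.0}, {"gripper": 0.0, "x": 0.0, "y": -0.001, "z": 0.0, "twist": 0.0}, {"gripper": 0.0, "x": 0.0, "y": -0.001, "z": 0.0, "twist": 0.0}, {"gripper": 0.0, "x": 0.0, "y": -0.001, "z": 0.0, "twist": 0.0}], grip_force=40)

```text
time: 4.0
position: [473.2, -132.9, 97.1]
orientation: [0.0, 0.094, 0.996, 0.0]
force: [-0.5, 1.9, 5.8]
finger_gap: 0.193
gripper_force: 38.6
```

Emit:
jog_arm(deltas=[{"gripper": 0.0, "x": -0.005, "y": 0.0, "z": -0.0087, "twist": 0.0}, {"gripper": 0.0, "x": -0.015, "y": 0.0, "z": -0.026, "twist": 0.0}, {"gripper": 0.0, "x": -0.025, "y": 0.0, "z": -0.043, "twist": 0.0}, {"gripper": 0.0, "x": -0.04, "y": 0.0, "z": -0.07, "twist": 0.0}, {"gripper": 0.0, "x": -0.04, "y": 0.0, "z": -0.11, "twist": 0.0}, {"gripper": 0.0, "x": -0.04, "y": 0.0, "z": -0.125, "twist": 0.0}, {"gripper": 0.0, "x": -0.04, "y": 0.0, "z": -0.125, "twist": 0.0}])

```text
time: 4.7
position: [514.5, -141.5, 224.7]
orientation: [0.003, 0.095, 0.996, -0.0]
force: [-0.0, -0.5, -0.3]
finger_gap: 0.001
gripper_force: 0.0
```

```bash
python3 - <<'E'
from h import *
go(600.3,153.8,222,79.3)
s=grab_frame("side");p=sense()["position"]
u=proj(s,p)[0];print(u);x,y=u.astype(int)
cv2.imwrite("pics/c4.png",crop(s,x-50,y-50,x+50,y+50,4))
E
```

```text
t 4.7 pos [ 514.5 -141.5  224.7] yaw 79.1 F [-0.  -0.5 -0.3] gap 0.1 shift [-0.0286  0.3062  0.0028] twist -0.003
[344.71253794 176.60331165]
```

View pics/c4.png

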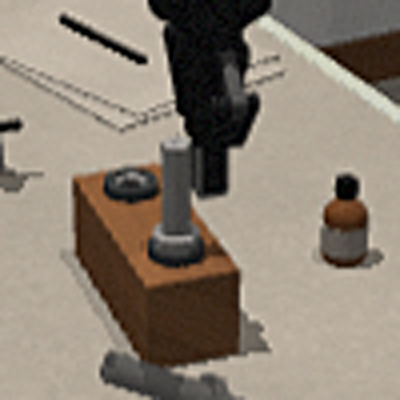

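```bash
python3 - <<'E'
from h import *
np.set_printoptions(precision=1,suppress=True)
s=grab_frame("side");t=grab_frame("top")
print("fitted top",proj(s,[585.4,45.5,170]),"seen 338,161")
print("sleeve",proj(s,[600.3,153.8,85]),"seen 326.3,171.3")
p=sense()["position"]; print(sense()["time"],p)
for dz in(0,-17,20):print(dz,proj(s,p+[0,0,dz]),proj(t,p+[0,0,dz]))
I=np.zeros((400,800,3),np.uint8)
I[:,:400]=crop(s,320,150,370,200,8);I[:,400:]=crop(s,305,195,385,275,5)
for dz in(0,-17):
    u=proj(s,p+[0,0,dz])[0];cv2.drawMarker(I,tuple(((u-[320,150])*8+3.5).astype(int).tolist()),(0,255,0),0,10)
P=np.array([[450.6,-127.6,112.5],[473.6,-131.9,99],[573,-150,39]])
for u in proj(s,P): cv2.drawMarker(I,tuple(((u-[305,195])*5+2+[400,0]).astype(int).tolist()),(0,255,0),0,10)
cv2.imwrite("pics/c5.png",I)
E
```

```text
fitted top [[336.5 160.5]] seen 338,161
sleeve [[325.3 169.9]] seen 326.3,171.3
4.85 [ 511.5 -140.5  221.1]
0 [[344.  177.3]] [[383.3 185.4]]
-17 [[344.  183.1]] [[382.6 186.8]]
20 [[344.1 170.4]] [[384.2 183.8]]
```

View pics/c5.png

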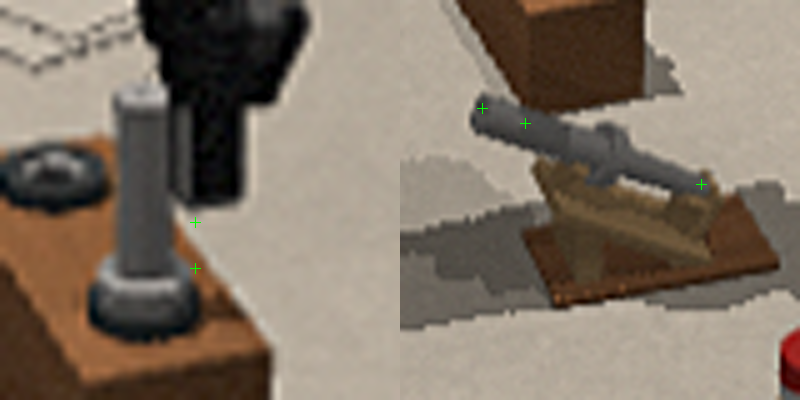

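```bash
python3 - <<'E'
from h import *
go(473.6,-131.9,70,79.3)
E
```

```text
t 4.8 pos [ 511.5 -140.5  221.1] yaw 79.2 F [ 0.6 -0.5  0.1] gap -0.2 shift [0.0385 0.0014 0.1512] twist -0.002
```

Emit:
jog_arm(deltas=[{"gripper": 0.085, "x": 0.0385, "y": 0.0014, "z": 0.0, "twist": 0.0}, {"gripper": 0.085, "x": 0.0385, "y": 0.0014, "z": 0.0, "twist": 0.0}, {"gripper": 0.085, "x": 0.0385, "y": 0.0014, "z": 0.0, "twist": 0.0}, {"gripper": 0.085, "x": 0.0385, "y": 0.0014, "z": 0.0, "twist": 0.0}, {"gripper": 0.085, "x": 0.0385, "y": 0.0014, "z": 0.05, "twist": 0.0}, {"gripper": 0.085, "x": 0.0385, "y": 0.0014, "z": 0.1, "twist": 0.0}, {"gripper": 0.085, "x": 0.0385, "y": 0.0014, "z": 0.14, "twist": 0.0}, {"gripper": 0.085, "x": 0.0385, "y": 0.0014, "z": 0.14, "twist": 0.0}])

```text
time: 5.65
position: [472.1, -131.2, 77.3]
orientation: [-0.005, 0.094, 0.996, 0.001]
force: [-0.0, 1.1, 0.0]
finger_gap: 0.995
gripper_force: 0.0
```

```bash
python3 - <<'E'
from h import *
go(473.6,-131.9,70,79.3)
s=grab_frame("side")
cv2.imwrite("pics/c6.png",crop(s,290,170,390,270,6))
E
```

```text
t 5.7 pos [ 472.1 -131.2   77.3] yaw 79.2 F [-0.   1.1  0. ] gap 85.0 shift [-0.0017 -0.0004  0.0073] twist -0.002
```

View pics/c6.png

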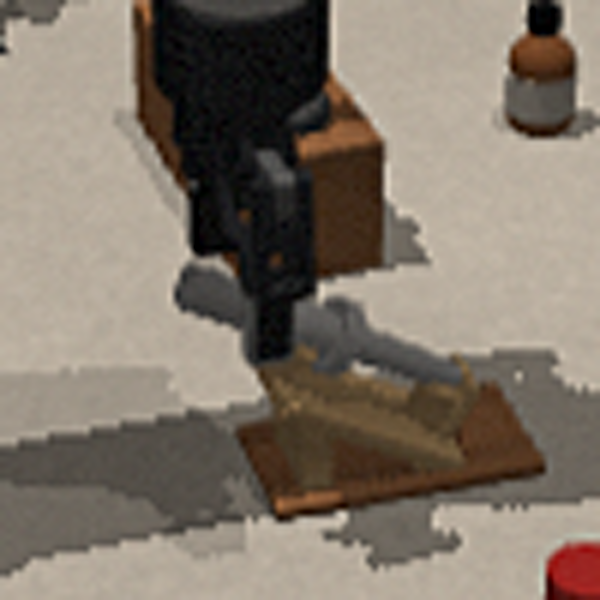

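```bash
python3 - <<'E'
from h import *
s=grab_frame("side")
for z in(60,70,80,90,100,110): print(z,onz(s,[[333.9,228.8]],z).round(0))
print(proj(s,[463,-178,93-29]))
go(473.6,-131.9,70,79.3)
E
```

```text
60 [[ 489. -126.   60.]]
70 [[ 482. -139.   70.]]
80 [[ 476. -152.   80.]]
90 [[ 469. -165.   90.]]
100 [[ 462. -178.  100.]]
110 [[ 456. -191.  110.]]
[[334.06098504 239.96517119]]
t 5.8 pos [ 475.3 -132.2   81.6] yaw 79.2 F [ 0.2 -0.7  0.6] gap 85.0 shift [ 0.0017 -0.      0.0116] twist -0.002
```

Emit:
jog_arm(deltas=[{"gripper": 0.085, "x": 0.0015, "y": 0.0, "z": 0.01, "twist": 0.0}, {"gripper": 0.085, "x": 0.0015, "y": 0.0, "z": 0.01, "twist": 0.0}, {"gripper": 0.0, "x": 0.0015, "y": 0.0, "z": 0.01, "twist": 0.0}, {"gripper": 0.0, "x": 0.0015, "y": 0.0, "z": 0.01, "twist": 0.0}, {"gripper": 0.0, "x": 0.0015, "y": 0.0, "z": 0.01, "twist": 0.0}, {"gripper": 0.0, "x": 0.0015, "y": 0.0, "z": 0.01, "twist": 0.0}, {"gripper": 0.0, "x": 0.0015, "y": 0.0, "z": 0.01, "twist": 0.0}, {"gripper": 0.0, "x": 0.0015, "y": 0.0, "z": 0.01, "twist": 0.0}])

```text
time: 6.55
position: [473.6, -132.3, 72.2]
orientation: [0.0, 0.095, 0.996, -0.0]
force: [-0.3, -1.8, 2.4]
finger_gap: 0.242
gripper_force: 39.2
```

Emit:
jog_arm(deltas=[{"gripper": 0.0, "x": 0.0, "y": 0.0, "z": 0.0, "twist": 0.0}, {"gripper": 0.0, "x": 0.0, "y": 0.0, "z": 0.0, "twist": 0.0}])

```text
time: 6.75
position: [473.6, -132.3, 72.1]
orientation: [0.0, 0.095, 0.996, -0.0]
force: [-0.2, -2.5, 2.6]
finger_gap: 0.24
gripper_force: 39.3
```

Emit:
jog_arm(deltas=[{"gripper": 0.0, "x": -0.005, "y": 0.0, "z": -0.0087, "twist": 0.0}, {"gripper": 0.0, "x": -0.015, "y": 0.0, "z": -0.026, "twist": 0.0}, {"gripper": 0.0, "x": -0.025, "y": 0.0, "z": -0.043, "twist": 0.0}, {"gripper": 0.0, "x": -0.04, "y": 0.0, "z": -0.07, "twist": 0.0}, {"gripper": 0.0, "x": -0.04, "y": 0.0, "z": -0.11, "twist": 0.0}, {"gripper": 0.0, "x": -0.04, "y": 0.0, "z": -0.13, "twist": 0.0}, {"gripper": 0.0, "x": -0.04, "y": 0.0, "z": -0.13, "twist": 0.0}])

```text
time: 7.45
position: [514.5, -138.9, 204.6]
orientation: [0.003, 0.094, 0.996, 0.0]
force: [-0.3, -0.5, -2.2]
finger_gap: 0.242
gripper_force: 39.4
```

```bash
python3 - <<'E'
from h import *
go(600.3,153.8,202,79.3)
s=grab_frame("side");p=sense()["position"]
u=proj(s,p+[0,0,27])[0]+[1.1,1.2];print(u);x,y=u.astype(int)
cv2.imwrite("pics/c7.png",crop(s,x-50,y-50,x+50,y+50,6))
E
```

```text
t 7.5 pos [ 514.5 -138.9  204.6] yaw 79.2 F [-0.3 -0.5 -2.2] gap 20.7 shift [-0.0296  0.3036  0.003 ] twist -0.001
[345.31466039 175.1008805 ]
```

View pics/c7.png

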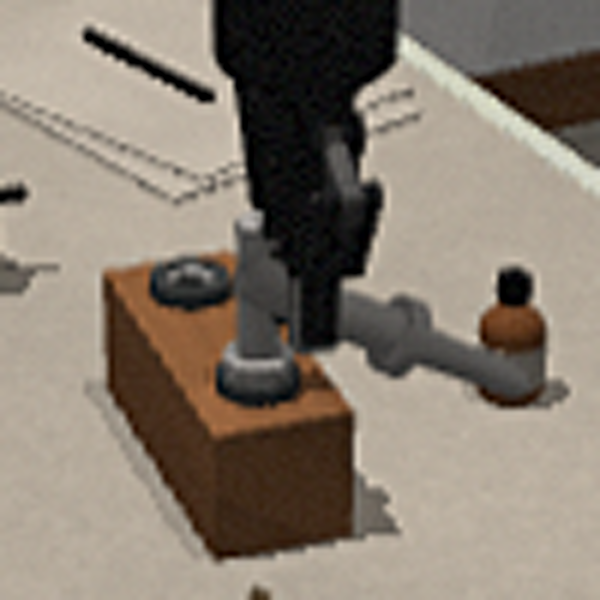

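```bash
python3 -c "
from h import *
print(sense()['ft_torque'])"
```

```text
[ 0.02274982  0.19092028 -0.00489686]
```

Emit:
jog_arm(deltas=[{"gripper": 0.0, "x": 0.0, "y": 0.1, "z": 0.0, "twist": 0.0}, {"gripper": 0.0, "x": 0.0, "y": 0.1, "z": 0.0, "twist": 0.0}, {"gripper": 0.0, "x": 0.0, "y": 0.1, "z": 0.0, "twist": 0.0}, {"gripper": 0.0, "x": 0.0, "y": 0.1, "z": 0.0, "twist": 0.0}, {"gripper": 0.0, "x": 0.0, "y": 0.1, "z": 0.0, "twist": 0.0}, {"gripper": 0.0, "x": 0.0, "y": 0.1, "z": 0.0, "twist": 0.0}, {"gripper": 0.0, "x": 0.0, "y": 0.1, "z": 0.0, "twist": 0.0}, {"gripper": 0.0, "x": 0.0, "y": 0.1, "z": 0.0, "twist": 0.0}], grip_force=20)

```text
time: 8.3
position: [531.1, -42.0, 201.8]
orientation: [-0.0, 0.095, 0.995, -0.0]
force: [0.2, -0.3, -2.5]
finger_gap: 0.243
gripper_force: 39.3
```

```bash
python3 -c "
from h import *
print(sense()['ft_torque'])
go(600,154,202,79.3)
s=grab_frame('side');t=grab_frame('top');np.savez('f1.npz',s=s['pixels'],t=t['pixels'])
p=sense()['position'];
for th in (0,20,40,60):
  a=np.radians(th);ex=np.array([-.9826,.1857,0]);u=np.sin(a)*ex+np.cos(a)*np.array([0,0,1])
  tip=p+[0,0,27]-120*u;col=p+[0,0,27]-48*u
  x,y=(proj(s,tip)[0]+[1.1,1.2]).round().astype(int);X,Y=(proj(s,col)[0]+[1.1,1.2]).round().astype(int)
  print(th,(x,y),s['pixels'][y,x],(X,Y),s['pixels'][Y,X])
"
```

```text
[ 0.02988343  0.10058224 -0.02053152]
t 8.3 pos [531.1 -42.  201.8] yaw 79.1 F [ 0.2 -0.3 -2.5] gap 20.7 shift [-0.0305  0.2055 -0.0003] twist -0.004
0 (np.int64(335), np.int64(197)) [70 47 27] (np.int64(335), np.int64(175)) [73 75 75]
20 (np.int64(349), np.int64(193)) [143  93  59] (np.int64(340), np.int64(173)) [63 61 60]
40 (np.int64(361), np.int64(185)) [183 171 155] (np.int64(345), np.int64(170)) [46 47 48]
60 (np.int64(370), np.int64(173)) [188 178 161] (np.int64(349), np.int64(165)) [81 80 78]
```

```bash
cat >> h.py <<'E'
def tilt(n=150,ex=None):
    "bar tilt (deg) seen from the side: grey score along the expected axis for each tilt, both ways"
    s=grab_frame("side");q=sense();p=q["position"];M=rot(q["orientation"]);ex=M[:,0]
    P=s["pixels"].astype(int);res=[]
    for th in range(-40,81,4):
        a=np.radians(th);u=np.sin(a)*ex+np.cos(a)*np.array([0,0,1.]);sc=[]
        for r in range(60,118,4):
            x,y=(proj(s,p+[0,0,27]-r*u)[0]+[1.1,1.2]).round().astype(int);c=P[y,x];sc.append(int(c.max()-c.min()<12 and c.max()>30))
        res.append((th,sum(sc)))
    print(res)
E
python3 -c "
from h import *
tilt();print(sense()['gripper_force'],sense()['ft_torque'])"
```

```text
[(-40, 0), (-36, 0), (-32, 0), (-28, 0), (-24, 0), (-20, 0), (-16, 0), (-12, 0), (-8, 1), (-4, 5), (0, 10), (4, 12), (8, 11), (12, 11), (16, 5), (20, 0), (24, 0), (28, 0), (32, 0), (36, 0), (40, 0), (44, 1), (48, 1), (52, 3), (56, 14), (60, 15), (64, 5), (68, 0), (72, 0), (76, 0), (80, 0)]
39.32035803794861 [0.03359133 0.10360852 0.06659841]
```

Emit:
jog_arm(deltas=[{"gripper": 0.015, "x": 0.0, "y": 0.0, "z": 0.0, "twist": 0.0}, {"gripper": 0.015, "x": 0.0, "y": 0.0, "z": 0.0, "twist": 0.0}, {"gripper": 0.015, "x": 0.0, "y": 0.0, "z": 0.0, "twist": 0.0}], grip_force=20)

```text
time: 8.75
position: [531.4, -41.0, 202.0]
orientation: [0.0, 0.094, 0.996, 0.0]
force: [0.2, -0.1, -2.9]
finger_gap: 0.239
gripper_force: 39.3
```

```bash
python3 -c "
from h import *
tilt();print(sense()['gripper_force'],sense()['ft_torque'])"
```

```text
[(-40, 0), (-36, 0), (-32, 0), (-28, 0), (-24, 0), (-20, 0), (-16, 0), (-12, 0), (-8, 1), (-4, 5), (0, 10), (4, 12), (8, 11), (12, 11), (16, 5), (20, 0), (24, 0), (28, 0), (32, 0), (36, 0), (40, 0), (44, 1), (48, 1), (52, 3), (56, 14), (60, 15), (64, 5), (68, 0), (72, 0), (76, 0), (80, 0)]
39.320438504219055 [0.02054707 0.09480872 0.00758794]
```

```bash
python3 -c "
from h import *
go(440,-24,230,82.2);go(436,121.6,230,82.2)"
```

```text
t 8.8 pos [531.4 -41.  201.9] yaw 79.2 F [ 0.4  0.8 -3.1] gap 20.7 shift [ 0.093  -0.0005 -0.0281] twist -0.052
t 8.8 pos [531.4 -41.  201.9] yaw 79.2 F [ 0.4  0.8 -3.1] gap 20.7 shift [ 0.1242  0.1418 -0.0281] twist -0.052
```

Emit:
jog_arm(deltas=[{"gripper": 0.0, "x": 0.04, "y": 0.0, "z": -0.028, "twist": 0.0}, {"gripper": 0.0, "x": 0.09, "y": 0.0, "z": -0.028, "twist": -0.052}, {"gripper": 0.0, "x": 0.09, "y": 0.0, "z": -0.028, "twist": -0.052}, {"gripper": 0.0, "x": 0.124, "y": 0.142, "z": -0.028, "twist": -0.052}, {"gripper": 0.0, "x": 0.124, "y": 0.142, "z": -0.028, "twist": -0.052}, {"gripper": 0.0, "x": 0.124, "y": 0.142, "z": -0.028, "twist": -0.052}, {"gripper": 0.0, "x": 0.124, "y": 0.142, "z": -0.028, "twist": -0.052}, {"gripper": 0.0, "x": 0.124, "y": 0.142, "z": -0.028, "twist": -0.052}])

```text
time: 9.6
position: [436.0, 123.0, 229.9]
orientation: [-0.0, 0.066, 0.998, -0.0]
force: [0.1, -0.5, -3.4]
finger_gap: 0.243
gripper_force: 39.3
```

```bash
python3 -c "
from h import *
go(432,121.6,91,82.2);go(548.8,105.7,114,82.2);tilt()"
```

```text
t 9.6 pos [436.  123.  229.9] yaw 82.4 F [ 0.1 -0.5 -3.4] gap 20.7 shift [ 0.0037 -0.0019  0.1389] twist 0.003
t 9.6 pos [436.  123.  229.9] yaw 82.4 F [ 0.1 -0.5 -3.4] gap 20.7 shift [-0.1141 -0.0022  0.1158] twist 0.003
[(-40, 15), (-36, 15), (-32, 15), (-28, 15), (-24, 14), (-20, 15), (-16, 15), (-12, 15), (-8, 14), (-4, 15), (0, 14), (4, 12), (8, 7), (12, 5), (16, 9), (20, 10), (24, 5), (28, 0), (32, 2), (36, 0), (40, 0), (44, 0), (48, 0), (52, 1), (56, 14), (60, 15), (64, 7), (68, 0), (72, 0), (76, 0), (80, 0)]
```

Emit:
jog_arm(deltas=[{"gripper": 0.0, "x": 0.0, "y": -0.002, "z": 0.05, "twist": 0.0}, {"gripper": 0.0, "x": 0.0, "y": -0.002, "z": 0.1, "twist": 0.0}, {"gripper": 0.0, "x": 0.0, "y": -0.002, "z": 0.139, "twist": 0.0}, {"gripper": 0.0, "x": 0.0, "y": -0.002, "z": 0.139, "twist": 0.0}, {"gripper": 0.0, "x": 0.0, "y": -0.002, "z": 0.139, "twist": 0.0}])

```text
time: 10.15
position: [436.1, 118.2, 91.0]
orientation: [-0.001, 0.07, 0.998, -0.001]
force: [-0.2, -0.6, -3.2]
finger_gap: 0.248
gripper_force: 39.3
```

Emit:
jog_arm(deltas=[{"gripper": 0.0, "x": -0.012, "y": 0.0, "z": 0.0, "twist": 0.0}, {"gripper": 0.0, "x": -0.024, "y": 0.0, "z": -0.004, "twist": 0.0}, {"gripper": 0.0, "x": -0.038, "y": 0.0, "z": -0.008, "twist": 0.0}, {"gripper": 0.0, "x": -0.054, "y": 0.0, "z": -0.012, "twist": 0.0}, {"gripper": 0.0, "x": -0.064, "y": 0.0, "z": -0.014, "twist": 0.0}, {"gripper": 0.0, "x": -0.073, "y": 0.0, "z": -0.016, "twist": 0.0}, {"gripper": 0.0, "x": -0.073, "y": 0.0, "z": -0.016, "twist": 0.0}])

```text
time: 10.85
position: [496.4, 110.5, 108.0]
orientation: [-0.011, 0.066, 0.998, -0.001]
force: [-7.4, 1.5, 3.2]
finger_gap: 0.24
gripper_force: 35.9
```

```bash
python3 -c "
from h import *
go(548.8,105.7,114,82.2);tilt()"
```

```text
t 10.8 pos [496.4 110.5 108. ] yaw 82.4 F [-7.4  1.5  3.2] gap 20.5 shift [-0.0524  0.0021 -0.0071] twist 0.003
[(-40, 0), (-36, 0), (-32, 0), (-28, 0), (-24, 0), (-20, 0), (-16, 0), (-12, 0), (-8, 0), (-4, 0), (0, 0), (4, 0), (8, 0), (12, 0), (16, 0), (20, 1), (24, 2), (28, 10), (32, 11), (36, 8), (40, 0), (44, 0), (48, 0), (52, 1), (56, 1), (60, 0), (64, 1), (68, 8), (72, 12), (76, 14), (80, 13)]
```

Emit:
jog_arm(deltas=[{"gripper": 0.0, "x": -0.01, "y": 0.001, "z": -0.002, "twist": 0.0}, {"gripper": 0.0, "x": -0.02, "y": 0.001, "z": -0.004, "twist": 0.0}, {"gripper": 0.0, "x": -0.03, "y": 0.001, "z": -0.006, "twist": 0.0}, {"gripper": 0.0, "x": -0.04, "y": 0.001, "z": -0.008, "twist": 0.0}, {"gripper": 0.0, "x": -0.041, "y": 0.001, "z": -0.008, "twist": 0.0}, {"gripper": 0.0, "x": -0.041, "y": 0.001, "z": -0.008, "twist": 0.0}])

```text
time: 11.5
position: [550.8, 105.1, 115.4]
orientation: [0.002, 0.069, 0.998, 0.0]
force: [-1.7, 0.2, -2.7]
finger_gap: 0.247
gripper_force: 23.7
```

```bash
python3 -c "
from h import *
go(548.8,105.7,114,82.2);tilt()"
```

```text
t 11.5 pos [550.8 105.1 115.4] yaw 82.1 F [-1.7  0.2 -2.7] gap 21.1 shift [0.0021 0.0003 0.0013] twist -0.001
[(-40, 0), (-36, 0), (-32, 0), (-28, 0), (-24, 0), (-20, 0), (-16, 0), (-12, 2), (-8, 6), (-4, 10), (0, 11), (4, 0), (8, 0), (12, 0), (16, 0), (20, 0), (24, 0), (28, 5), (32, 8), (36, 8), (40, 10), (44, 11), (48, 7), (52, 6), (56, 7), (60, 7), (64, 6), (68, 5), (72, 4), (76, 5), (80, 4)]
```

Emit:
jog_arm(deltas=[{"gripper": 0.0, "x": 0.004, "y": 0.0, "z": 0.0, "twist": 0.0}, {"gripper": 0.0, "x": 0.004, "y": 0.0, "z": -0.04, "twist": 0.0}, {"gripper": 0.0, "x": 0.004, "y": 0.0, "z": -0.08, "twist": 0.0}, {"gripper": 0.0, "x": 0.004, "y": 0.0, "z": -0.08, "twist": 0.0}, {"gripper": 0.0, "x": 0.004, "y": 0.0, "z": -0.08, "twist": 0.0}], grip_force=40)

```text
time: 12.05
position: [546.2, 106.1, 195.9]
orientation: [0.002, 0.068, 0.998, 0.001]
force: [-0.9, 0.1, -2.8]
finger_gap: 0.235
gripper_force: 40.0
```

```bash
cat >> h.py <<'E'
def axisfit():
    "tilt of hanging shank in the tool x-z plane, from grey run centre at two distances below the grip"
    s=grab_frame("side");q=sense();p=q["position"];ex=rot(q["orientation"])[:,0];P=s["pixels"].astype(int)
    for r in(66,74,82,90,98,106,114):
        row=[]
        for o in np.arange(-30,30.5,1):
            x,y=(proj(s,p+[0,0,27-r]-o*ex)[0]+[1.1,1.2]).round().astype(int);c=P[y,x];row.append('#' if c.max()-c.min()<12 and c.max()>30 else '.')
        print(r,''.join(row))
E
python3 -c "
from h import *
go(600.3,153.8,196,82.2);axisfit()"
```

```text
t 12.1 pos [546.2 106.1 195.9] yaw 82.2 F [-0.9  0.1 -2.8] gap 20.1 shift [-0.0471  0.0546  0.0001] twist -0.000
66 ....................################.........................
74 ....................################.........................
82 .......................#############.........................
90 .......................################......................
98 ..........................#########....#########....#########
106 ..........................................###################
114 ................................................#############
```

Emit:
jog_arm(deltas=[{"gripper": 0.0, "x": -0.047, "y": 0.0545, "z": 0.0, "twist": 0.0}, {"gripper": 0.0, "x": -0.047, "y": 0.0545, "z": 0.0, "twist": 0.0}, {"gripper": 0.0, "x": -0.047, "y": 0.0545, "z": 0.0, "twist": 0.0}, {"gripper": 0.0, "x": -0.047, "y": 0.0545, "z": 0.0, "twist": 0.0}])

```text
time: 12.5
position: [597.6, 153.2, 192.7]
orientation: [-0.002, 0.068, 0.998, -0.001]
force: [-0.3, -0.1, -3.0]
finger_gap: 0.235
gripper_force: 39.7
```

```bash
python3 - <<'E'
from h import *
go(600.3,153.8,180,82.2)
s=grab_frame("side");g=s["pixels"].astype(int)
p=sense()["position"];print(proj(s,p+[0,0,27])[0]+[1.1,1.2],proj(s,p+[0,0,27-120])[0]+[1.1,1.2],"sleeve",proj(s,[600.3,153.8,85])[0]+[1.1,1.2])
for y in range(122,178): print(y,''.join(('#' if c.max()<70 else '+') if c.max()-c.min()<12 else '.' for c in g[y,300:352]))
E
```

```text
t 12.5 pos [597.6 153.2 192.7] yaw 82.2 F [-0.3 -0.1 -3. ] gap 20.1 shift [-0.0026  0.001   0.0127] twist 0.000
[325.20091526 132.88789814] [325.74276631 167.40941699] sleeve [326.44281491 171.10800433]
122 ................#++++#############+................+
123 ................+#################..................
124 .................#################..................
125 .................####+############..................
126 .................#################..................
127 .................################...................
128 .................################...................
129 .................+############......................
130 .........##.......############......................
131 .........####.....#####+######......................
132 ...........####...#####+######......................
133 ............#####.#####+######......................
134 ..............####+####+######......................
135 ................####+##+######......................
136 ..................+####+######......................
137 ...................###########........
[... 1594 characters left out ...]
##+##+..........
166 ..................................+######+..........
167 ...................................######+..........
168 .......................+++++.......####+#...........
169 .....................#.##++++##....######...........
170 ....................###+++++++###..######+..........
171 .....................##+####+####..######+..........
172 .....................############..######+..........
173 .....................############..######+..........
174 .....................############..######+..........
175 ......................#.#####.#....######+..........
176 ..........................#........######+..........
177 ...................................######...........
```

Emit:
jog_arm(deltas=[{"gripper": 0.0, "x": -0.003, "y": 0.001, "z": 0.02, "twist": 0.0}, {"gripper": 0.0, "x": -0.003, "y": 0.001, "z": 0.028, "twist": 0.0}, {"gripper": 0.0, "x": -0.003, "y": 0.001, "z": 0.028, "twist": 0.0}, {"gripper": 0.0, "x": -0.003, "y": 0.001, "z": 0.036, "twist": 0.0}, {"gripper": 0.0, "x": -0.003, "y": 0.001, "z": 0.042, "twist": 0.0}, {"gripper": 0.0, "x": -0.003, "y": 0.001, "z": 0.046, "twist": 0.0}, {"gripper": 0.0, "x": -0.003, "y": 0.001, "z": 0.046, "twist": 0.0}])

```text
time: 13.25
position: [601.7, 153.8, 148.4]
orientation: [-0.001, 0.068, 0.998, -0.0]
force: [0.2, 0.3, -1.8]
finger_gap: 0.234
gripper_force: 39.7
```

```bash
cat >> h.py <<'E'
def look(name,x0,x1,y0,y1,st=1):
    f=grab_frame(name);g=f["pixels"].astype(int)
    for y in range(y0,y1,st): print(y,''.join(('#' if c.max()<70 else '+') if c.max()-c.min()<12 else '.' for c in g[y,x0:x1]))
E
python3 - <<'E'
from h import *
go(600.3,153.8,130,82.2);look("side",300,352,136,178,2)
E
```

```text
t 13.2 pos [601.7 153.8 148.4] yaw 82.2 F [ 0.2  0.3 -1.8] gap 20.0 shift [ 0.0014 -0.0002  0.0184] twist -0.001
136 .................+#################.................
138 ..................#+###############.................
140 ...................################.................
142 ...................############+....................
144 ...................############.....................
146 ....................###########.....................
148 ....................#+#########.....................
150 ....................####+######.....................
152 .....................########+......................
154 ...................++#######++......................
156 ...................++++++++###......................
158 ...................+########........................
160 .......................####+..........+.............
162 .......................#####......++++++++..........
164 .......................#####......+######...........
166 ........................####.......######+..........
168 .......................+####.......######+..........
170 ....................###++###++###..######...........
172 ....................#############..####+#+..........
174 .....................############..######+..........
176 ..........................#........######+..........
```

Emit:
jog_arm(deltas=[{"gripper": 0.0, "x": 0.0, "y": 0.0, "z": 0.006, "twist": 0.0}, {"gripper": 0.0, "x": -0.001, "y": 0.0, "z": 0.012, "twist": 0.0}, {"gripper": 0.0, "x": -0.002, "y": 0.0, "z": 0.018, "twist": 0.0}, {"gripper": 0.0, "x": -0.003, "y": 0.0, "z": 0.024, "twist": 0.0}, {"gripper": 0.0, "x": -0.004, "y": 0.0, "z": 0.028, "twist": 0.0}, {"gripper": 0.0, "x": -0.004, "y": 0.0, "z": 0.028, "twist": 0.0}])

```text
time: 13.9
position: [606.0, 153.3, 120.0]
orientation: [-0.0, 0.068, 0.998, -0.0]
force: [-1.0, 0.6, -3.6]
finger_gap: 0.237
gripper_force: 39.7
```

```bash
python3 - <<'E'
from h import *
go(600.3,153.8,102,82.2);look("side",300,352,140,178,2);print(sense()['ft_torque'])
E
```

```text
t 13.9 pos [606.  153.3 120. ] yaw 82.2 F [-1.   0.6 -3.6] gap 20.3 shift [ 0.0057 -0.0003  0.018 ] twist -0.000
140 ....................#++###############..............
142 ...................+++++#############...............
144 ...................##################...............
146 ....................################................
148 ....................################................
150 ....................############+...................
152 .....................###########+...................
154 .....................###########+...................
156 .....................###########+...................
158 ......................##########+...................
160 ......................#########.......+.............
162 .....................+#######++...+++++++...........
164 ....................+++++++++##....######+..........
166 .....................########......######+..........
168 .......................#######.....######+..........
170 .....................########++###.######+..........
172 ......................############.######+..........
174 ......................###########..######...........
176 ...................................######+..........
[0.14955883 0.53508128 0.0206171 ]
```

Emit:
jog_arm(deltas=[{"gripper": 0.0, "x": 0.0, "y": 0.0, "z": 0.006, "twist": 0.0}, {"gripper": 0.0, "x": 0.0, "y": 0.0, "z": 0.01, "twist": 0.0}, {"gripper": 0.0, "x": 0.0, "y": 0.0, "z": 0.014, "twist": 0.0}, {"gripper": 0.0, "x": 0.0, "y": 0.0, "z": 0.015, "twist": 0.0}, {"gripper": 0.0, "x": 0.0, "y": 0.0, "z": 0.015, "twist": 0.0}])

```text
time: 14.45
position: [608.1, 153.4, 109.7]
orientation: [0.002, 0.069, 0.998, 0.0]
force: [-5.7, -1.4, 20.1]
finger_gap: 0.236
gripper_force: 41.7
```

```bash
python3 - <<'E'
from h import *
go(600.3,153.8,102,82.2);look("side",300,352,140,178,2);print(sense()['ft_torque'])
E
```

```text
t 14.4 pos [608.1 153.4 109.7] yaw 82.1 F [-5.7 -1.4 20.1] gap 20.2 shift [ 0.0078 -0.0007  0.0077] twist -0.002
140 ....................###############+.#..............
142 .....................##################.............
144 ....................++++##############..............
146 ....................++++##############..............
148 ....................+################...............
150 .....................################...............
152 .....................#++############................
154 .....................############...................
156 .....................+####+######...................
158 ......................####+######...................
160 ......................####+######.....+.............
162 ......................+##########.+++++++...........
164 ......................+#######+....######+..........
166 .....................+++++++###+...######+..........
168 .....................#++++++####...######+..........
170 .....................#########+###.######+..........
172 .....................#############.######...........
174 .......................##########..######+..........
176 ...................................######+..........
[-0.15060689  1.98241134 -0.03871105]
```

Emit:
jog_arm(deltas=[{"gripper": 0.0, "x": 0.003, "y": 0.0, "z": -0.002, "twist": 0.0}, {"gripper": 0.0, "x": 0.004, "y": 0.0, "z": -0.003, "twist": 0.0}, {"gripper": 0.0, "x": 0.004, "y": 0.0, "z": -0.003, "twist": 0.0}])

```text
time: 14.8
position: [605.7, 153.8, 110.5]
orientation: [0.003, 0.069, 0.998, 0.001]
force: [2.3, -1.0, 7.3]
finger_gap: 0.232
gripper_force: 40.4
```

```bash
python3 - <<'E'
from h import *
go(600.3,153.8,102,82.2);look("side",300,352,140,178,2);print(sense()['ft_torque'])
E
```

```text
t 14.8 pos [605.7 153.8 110.5] yaw 82.1 F [ 2.3 -1.   7.3] gap 19.8 shift [ 0.0054 -0.0007  0.0085] twist -0.001
140 ...................+#################...............
142 ....................##################..............
144 ...................++++##############...............
146 ...................++++##############...............
148 ...................+####+###########................
150 ....................################................
152 ....................###############.................
154 ....................+###########....................
156 ....................+###+#######....................
158 .....................###########+...................
160 .....................+###+######+.....+.............
162 ......................##########..+++++++...........
164 .....................+#+#####++....######+..........
166 ....................++++++++###....######...........
168 .....................#+++++#####...######+..........
170 .....................#########+###.######+..........
172 .....................#############.######+..........
174 .....................###########...######+..........
176 ...................................######+..........
[-0.26323373 -0.0438138  -0.03158168]
```

Emit:
jog_arm(deltas=[{"gripper": 0.03, "x": 0.0, "y": 0.0, "z": 0.0, "twist": 0.0}, {"gripper": 0.05, "x": 0.0, "y": 0.0, "z": 0.0, "twist": 0.0}, {"gripper": 0.085, "x": 0.0, "y": 0.0, "z": 0.0, "twist": 0.0}, {"gripper": 0.085, "x": 0.0, "y": 0.0, "z": 0.0, "twist": 0.0}, {"gripper": 0.085, "x": 0.0, "y": 0.0, "z": 0.0, "twist": 0.0}, {"gripper": 0.085, "x": 0.0, "y": 0.0, "z": -0.04, "twist": 0.0}, {"gripper": 0.085, "x": 0.0, "y": 0.0, "z": -0.08, "twist": 0.0}, {"gripper": 0.085, "x": 0.0, "y": 0.0, "z": -0.11, "twist": 0.0}])

```text
time: 15.65
position: [602.8, 154.1, 221.0]
orientation: [0.001, 0.068, 0.998, 0.0]
force: [1.6, 0.8, -0.6]
finger_gap: 0.996
gripper_force: 0.0
```

```bash
python3 - <<'E'
from h import *
go(600.3,153.8,102,82.2);look("side",300,352,140,182,1)
E
```

```text
t 15.7 pos [602.8 154.1 221. ] yaw 82.2 F [ 1.6  0.8 -0.6] gap 85.1 shift [ 0.0026 -0.0007  0.119 ] twist -0.001
140 ..........................####......................
141 ............................###.....................
142 ....................................................
143 ....................................................
144 ....................................................
145 .........................++.++......................
146 ........................++++++......................
147 ........................++++++......................
148 ........................######......................
149 ........................######......................
150 ........................+++###......................
151 ........................+++###......................
152 .......................++++###......................
153 ........................#++###......................
154 ........................#++###......................
155 ........................#++###+.....................
156 ........................#++###+.....................
157 ..............
[... 706 characters left out ...]
#####+..........
170 .....................#++++++++###..######...........
171 .....................###+####+####.######+..........
172 .....................#############.######+..........
173 .....................#############.######...........
174 ......................###########..######+..........
175 ......................#.#####.#....######+..........
176 ...................................######+..........
177 ...................................######...........
178 ...................................######...........
179 ...................................######...........
180 ...................................######...........
181 ...................................######+..........
```

```bash
python3 - <<'E'
from h import *
np.set_printoptions(precision=2,suppress=True)
go(473.1,-353.5,221,102.2)
# bar top from side: pixel of top-face centre (326.9,146.2) at z ~173
s=grab_frame("side");print(onz(s,[[326.8-1.1,146.3-1.2]],173),proj(s,[600.3,153.8,173])+[1.1,1.2])
E
```

```text
t 15.7 pos [605.8 154.9 226. ] yaw 82.1 F [0.1 0.2 2.7] gap 85.1 shift [ 0.06 -0.52  0.  ] twist -0.350
[[602.42 152.91 173.  ]] [[326.07 146.33]]
```

Emit:
jog_arm(deltas=[{"gripper": 0.085, "x": 0.045, "y": -0.385, "z": 0.0, "twist": -0.35}, {"gripper": 0.085, "x": 0.045, "y": -0.385, "z": 0.0, "twist": -0.35}, {"gripper": 0.085, "x": 0.045, "y": -0.385, "z": 0.0, "twist": -0.35}, {"gripper": 0.085, "x": 0.045, "y": -0.385, "z": 0.0, "twist": -0.35}, {"gripper": 0.085, "x": 0.045, "y": -0.385, "z": 0.0, "twist": -0.35}, {"gripper": 0.085, "x": 0.045, "y": -0.385, "z": 0.0, "twist": -0.35}, {"gripper": 0.085, "x": 0.045, "y": -0.385, "z": 0.0, "twist": -0.35}, {"gripper": 0.085, "x": 0.045, "y": -0.385, "z": 0.0, "twist": -0.35}])

```text
time: 16.55
position: [502.9, -224.7, 218.1]
orientation: [-0.001, -0.105, 0.994, -0.0]
force: [0.1, -0.6, -0.5]
finger_gap: 0.992
gripper_force: 0.0
```

```bash
python3 - <<'E'
from h import *
go(473.1,-353.5,120,102.2)
E
```

```text
t 16.6 pos [ 502.9 -224.7  218.1] yaw 102.0 F [ 0.1 -0.6 -0.5] gap 84.7 shift [ 0.0559 -0.1197  0.0982] twist -0.003
```

Emit:
jog_arm(deltas=[{"gripper": 0.085, "x": 0.055, "y": -0.108, "z": 0.05, "twist": 0.0}, {"gripper": 0.085, "x": 0.055, "y": -0.108, "z": 0.05, "twist": 0.0}, {"gripper": 0.085, "x": 0.055, "y": -0.108, "z": 0.098, "twist": 0.0}, {"gripper": 0.085, "x": 0.055, "y": -0.108, "z": 0.098, "twist": 0.0}, {"gripper": 0.085, "x": 0.055, "y": -0.108, "z": 0.098, "twist": 0.0}, {"gripper": 0.085, "x": 0.055, "y": -0.108, "z": 0.098, "twist": 0.0}])

```text
time: 17.15
position: [475.1, -336.8, 121.0]
orientation: [0.0, -0.107, 0.994, 0.001]
force: [0.3, -0.1, -0.4]
finger_gap: 0.998
gripper_force: 0.0
```

```bash
python3 - <<'E'
from h import *
go(473.1,-353.5,19,102.2)
E
```

```text
t 17.1 pos [ 475.1 -336.8  121. ] yaw 102.3 F [ 0.3 -0.1 -0.4] gap 85.2 shift [ 0.0056 -0.016   0.102 ] twist 0.002
```

Emit:
jog_arm(deltas=[{"gripper": 0.085, "x": 0.0055, "y": -0.016, "z": 0.02, "twist": 0.0}, {"gripper": 0.085, "x": 0.0055, "y": -0.016, "z": 0.06, "twist": 0.0}, {"gripper": 0.085, "x": 0.0055, "y": -0.016, "z": 0.09, "twist": 0.0}, {"gripper": 0.085, "x": 0.0055, "y": -0.016, "z": 0.102, "twist": 0.0}, {"gripper": 0.085, "x": 0.0055, "y": -0.016, "z": 0.102, "twist": 0.0}, {"gripper": 0.085, "x": 0.0055, "y": -0.016, "z": 0.102, "twist": 0.0}])

```text
time: 17.75
position: [474.0, -355.1, 20.5]
orientation: [0.001, -0.107, 0.994, -0.001]
force: [0.1, 0.5, -0.1]
finger_gap: 0.995
gripper_force: 0.0
```

```bash
python3 - <<'E'
from h import *
go(473.1,-353.5,19,102.2)
E
```

```text
t 17.8 pos [ 474.  -355.1   20.5] yaw 102.3 F [ 0.1  0.5 -0.1] gap 84.9 shift [0.0005 0.0017 0.0015] twist 0.002
```

Grip the handle hard.

Emit:
jog_arm(deltas=[{"gripper": 0.0, "x": 0.0, "y": 0.0015, "z": 0.001, "twist": 0.0}, {"gripper": 0.0, "x": 0.0, "y": 0.0015, "z": 0.001, "twist": 0.0}, {"gripper": 0.0, "x": 0.0, "y": 0.0015, "z": 0.001, "twist": 0.0}, {"gripper": 0.0, "x": 0.0, "y": 0.0015, "z": 0.001, "twist": 0.0}, {"gripper": 0.0, "x": 0.0, "y": 0.0015, "z": 0.001, "twist": 0.0}, {"gripper": 0.0, "x": 0.0, "y": 0.0015, "z": 0.001, "twist": 0.0}, {"gripper": 0.0, "x": 0.0, "y": 0.0015, "z": 0.001, "twist": 0.0}], grip_force=120)

```text
time: 18.45
position: [472.3, -354.8, 18.7]
orientation: [0.0, -0.106, 0.994, -0.001]
force: [-1.2, -0.5, 5.7]
finger_gap: 0.217
gripper_force: 117.3
```

```bash
python3 - <<'E'
from h import *
go(473.1,-353.5,19,102.2)
E
```

```text
t 18.4 pos [ 472.3 -354.8   18.7] yaw 102.2 F [-1.2 -0.5  5.7] gap 18.6 shift [-0.0011  0.001  -0.0003] twist -0.001
```

Emit:
jog_arm(deltas=[{"gripper": 0.0, "x": 0.0, "y": 0.0, "z": -0.03, "twist": 0.0}, {"gripper": 0.0, "x": 0.0, "y": 0.0, "z": -0.07, "twist": 0.0}, {"gripper": 0.0, "x": 0.0, "y": 0.0, "z": -0.12, "twist": 0.0}, {"gripper": 0.0, "x": 0.0, "y": 0.0, "z": -0.17, "twist": 0.0}, {"gripper": 0.0, "x": 0.0, "y": 0.0, "z": -0.2, "twist": 0.0}, {"gripper": 0.0, "x": 0.0, "y": 0.0, "z": -0.2, "twist": 0.0}, {"gripper": 0.0, "x": 0.0, "y": 0.0, "z": -0.2, "twist": 0.0}])

```text
time: 19.15
position: [471.0, -353.3, 217.4]
orientation: [-0.001, -0.106, 0.994, 0.0]
force: [-0.7, 1.0, -3.5]
finger_gap: 0.217
gripper_force: 118.8
```

```bash
python3 - <<'E'
from h import *
go(555,143.4,219,102.2)
f=grab_frame("side");np.set_printoptions(precision=1,suppress=True)
M=rot(sense()["orientation"]);p=sense()["position"]+[0,0,27]
red=mask(f,(170,150,50),(180,255,255))|mask(f,(0,180,50),(5,255,255))
n,l,st,c=cv2.connectedComponentsWithStats(red)
print([(st[i].tolist(),c[i]) for i in range(1,n) if st[i,4]>8])
h=p-48*M[:,0];print("pred head",proj(f,[h,h+[0,0,38],h-[0,0,38]])+[1.1,1.2])
E
```

```text
t 19.1 pos [ 471.  -353.3  217.4] yaw 102.2 F [-0.7  1.  -3.5] gap 18.6 shift [-0.1873  0.4677 -0.0014] twist 0.000
[([384, 218, 14, 7, 68], array([390.6, 220.8]))]
pred head [[390.3 207.7]
 [391.3 192.9]
 [389.4 222. ]]
```

Emit:
jog_arm(deltas=[{"gripper": 0.0, "x": -0.14, "y": 0.35, "z": 0.0, "twist": 0.0}, {"gripper": 0.0, "x": -0.14, "y": 0.35, "z": 0.0, "twist": 0.0}, {"gripper": 0.0, "x": -0.14, "y": 0.35, "z": 0.0, "twist": 0.0}, {"gripper": 0.0, "x": -0.14, "y": 0.35, "z": 0.0, "twist": 0.0}, {"gripper": 0.0, "x": -0.14, "y": 0.35, "z": 0.0, "twist": 0.0}, {"gripper": 0.0, "x": -0.14, "y": 0.35, "z": 0.0, "twist": 0.0}, {"gripper": 0.0, "x": -0.14, "y": 0.35, "z": 0.0, "twist": 0.0}, {"gripper": 0.0, "x": -0.14, "y": 0.35, "z": 0.0, "twist": 0.0}])

```text
time: 20.0
position: [533.0, 23.6, 215.3]
orientation: [-0.002, -0.11, 0.994, 0.001]
force: [-0.5, -0.7, -4.3]
finger_gap: 0.217
gripper_force: 118.7
```

Emit:
jog_arm(deltas=[{"gripper": 0.0, "x": -0.047, "y": 0.118, "z": 0.0, "twist": 0.0}, {"gripper": 0.0, "x": -0.047, "y": 0.118, "z": 0.0, "twist": 0.0}, {"gripper": 0.0, "x": -0.047, "y": 0.118, "z": 0.0, "twist": 0.0}, {"gripper": 0.0, "x": -0.047, "y": 0.118, "z": 0.0, "twist": 0.0}, {"gripper": 0.0, "x": -0.047, "y": 0.118, "z": 0.0, "twist": 0.0}, {"gripper": 0.0, "x": -0.047, "y": 0.118, "z": 0.0, "twist": 0.0}])

```text
time: 20.6
position: [554.2, 141.0, 216.0]
orientation: [-0.002, -0.106, 0.994, -0.001]
force: [-0.6, 0.2, -3.7]
finger_gap: 0.214
gripper_force: 118.6
```

```bash
python3 - <<'E'
from h import *
go(555,143.4,190,102.2)
f=grab_frame("side");np.set_printoptions(precision=1,suppress=True)
red=mask(f,(170,150,50),(180,255,255))|mask(f,(0,180,50),(5,255,255))
n,l,st,c=cv2.connectedComponentsWithStats(red)
print([(st[i].tolist(),c[i]) for i in range(1,n) if st[i,4]>8])
look("side",300,352,120,178,3)
E
```

```text
t 20.6 pos [554.2 141.  216. ] yaw 102.1 F [-0.6  0.2 -3.7] gap 18.3 shift [-0.0014  0.0022  0.0259] twist -0.002
[([327, 113, 5, 8, 26], array([329.4, 117. ])), ([321, 133, 11, 6, 39], array([326.4, 135.7]))]
120 ......##########..########......................++++
123 ........##################++++++....................
126 .............#######.....+++++++....................
129 .............#######.....+++++++....................
132 .............+######+..++++++++.....................
135 .............########...............................
138 ......................#.............................
141 ............................###.....................
144 ....................................................
147 ........................##+###......................
150 ........................######......................
153 .......................+######......................
156 ........................######+.....................
159 ........................######......................
162 ........................######....++++++++..........
165 ........................######+....######...........
168 ......................++++++++++...######+..........
171 .....................##++####+####.###+##...........
174 ......................###########..######+..........
177 ...................................######...........
```

Emit:
jog_arm(deltas=[{"gripper": 0.0, "x": -0.001, "y": 0.002, "z": 0.022, "twist": 0.0}, {"gripper": 0.0, "x": -0.001, "y": 0.002, "z": 0.022, "twist": 0.0}, {"gripper": 0.0, "x": -0.001, "y": 0.002, "z": 0.03, "twist": 0.0}, {"gripper": 0.0, "x": -0.001, "y": 0.002, "z": 0.036, "twist": 0.0}, {"gripper": 0.0, "x": -0.001, "y": 0.002, "z": 0.04, "twist": 0.0}])

```text
time: 21.2
position: [557.6, 145.1, 180.2]
orientation: [0.001, -0.106, 0.994, 0.0]
force: [-8.0, -1.9, 25.5]
finger_gap: 0.217
gripper_force: 122.4
```

```bash
python3 - <<'E'
from h import *
go(555,143.4,184,102.2);print(sense()['ft_torque'])
look("side",310,352,130,178,1)
E
```

```text
t 21.2 pos [557.6 145.1 180.2] yaw 102.2 F [-8.  -1.9 25.5] gap 18.5 shift [ 0.0029 -0.0011 -0.0038] twist -0.001
[-0.45179181  0.75332871 -0.02168479]
130 ######+.+########.........................
131 ######+.#########..++#+...................
132 #######+#########++++#+...................
133 ################+++++++...................
134 ##############.#+++++++...................
135 ##..#######.....+++++#+...................
136 ....######......+++++#+...................
137 ....######......+++++#+...................
138 ....+######.....+++++++...................
139 ....+######.....+++++#+...................
140 ....+######....#+++++#+...................
141 ....+######..+++++++++....................
142 ....+######..#+++++++.....................
143 ....+######...............................
144 ....#######...............................
145 ....######................................
146 ....#####.................................
147 .....#+...................................
148 ..............#.....+.....................
149 ..............######+.....................
150 ....
[... 607 characters left out ...]
..............######+...##++++#+..........
164 ..............######+....######+..........
165 ..............######+....######+..........
166 ..............######+...+######+..........
167 ............+########+...######+..........
168 ............########++...######+..........
169 ............#++++++++++..######...........
170 ...........##++++++++##..######...........
171 ...........#####+#+#####.######+..........
172 ...........######+######.######+..........
173 ...........#############.######+..........
174 ...........############..######+..........
175 .............########....######+..........
176 .........................######+..........
177 .........................######...........
```

Emit:
jog_arm(deltas=[{"gripper": 0.0, "x": 0.0, "y": 0.0, "z": -0.02, "twist": 0.0}, {"gripper": 0.0, "x": 0.0, "y": 0.0, "z": -0.02, "twist": 0.0}, {"gripper": 0.0, "x": 0.0, "y": 0.0, "z": 0.0, "twist": 0.0}, {"gripper": 0.0, "x": 0.0, "y": 0.0, "z": 0.0, "twist": 0.0}, {"gripper": 0.0, "x": 0.0, "y": 0.0, "z": -0.02, "twist": 0.0}, {"gripper": 0.0, "x": 0.0, "y": 0.0, "z": -0.02, "twist": 0.0}, {"gripper": 0.0, "x": 0.0, "y": 0.0, "z": 0.002, "twist": 0.0}, {"gripper": 0.0, "x": 0.0, "y": 0.0, "z": 0.002, "twist": 0.0}])

```text
time: 22.05
position: [557.3, 145.7, 175.6]
orientation: [0.001, -0.106, 0.994, 0.0]
force: [-0.2, -0.5, 0.3]
finger_gap: 0.217
gripper_force: 124.1
```

```bash
python3 - <<'E'
from h import *
go(555,143.4,184,102.2);print(sense()['ft_torque'])
look("side",310,345,146,176,1)
E
```

```text
t 22.1 pos [557.3 145.7 175.6] yaw 102.2 F [-0.2 -0.5  0.3] gap 18.6 shift [ 0.0027 -0.0017 -0.0085] twist 0.000
[-0.02895967  0.04449898  0.01064839]
146 ....#######........................
147 ...++####+.........................
148 ....+##.......###+##...............
149 .....#.......+######...............
150 ..............######...............
151 ..............######...............
152 .............+######...............
153 ..............######...............
154 ..............######...............
155 ........+.....######+..............
156 ..............##+###+..............
157 ..............######...............
158 ..............######...............
159 ..............######...............
160 ..............######........+......
161 ..............######.....++++++....
162 ..............######....++++++++...
163 ..............######....+##+++++...
164 ..............######.....######....
165 ..............######.....##+###+...
166 .............+######+...+######+...
167 ............+#####+#++...######+...
168 ............########++...######+...
169 ............#+++++++++...######+...
170 ...........##++++++++##..######+...
171 ...........######+######.##+###+...
172 ...........######++#####.######+...
173 ...........#############.######+...
174 ............###########..######+...
175 ............#########....###+##+...
```

Emit:
jog_arm(deltas=[{"gripper": 0.0, "x": 0.0, "y": 0.0, "z": -0.03, "twist": 0.0}, {"gripper": 0.0, "x": 0.0, "y": 0.0, "z": -0.04, "twist": 0.0}, {"gripper": 0.0, "x": 0.0, "y": 0.0, "z": -0.04, "twist": 0.0}, {"gripper": 0.0, "x": 0.0, "y": 0.0, "z": -0.04, "twist": 0.0}])

```text
time: 22.5
position: [555.6, 145.0, 215.1]
orientation: [-0.001, -0.106, 0.994, -0.0]
force: [-0.7, -0.6, -3.9]
finger_gap: 0.217
gripper_force: 123.3
```

```bash
python3 - <<'E'
from h import *
np.set_printoptions(precision=1,suppress=True,linewidth=200)
go(555,143.4,184,102.2)
f=grab_frame("side");g=f["pixels"].astype(int)
def prof(c,r0,r1): print(c,[tuple(map(int,g[r,c])) for r in range(r0,r1)])
prof(327,141,152);prof(337,158,166)
print("bar top/collar/mouth",proj(f,[[602,153.5,170],[602,153.5,95],[602,153.5,85]])+[1.1,1.2],"fitted",proj(f,[[585.4,45.5,170],[585.4,45.5,95],[585.4,45.5,85]])+[1.1,1.2])
red=mask(f,(170,150,50),(180,255,255))|mask(f,(0,180,50),(5,255,255))
n,l,st,c=cv2.connectedComponentsWithStats(red)
print([(st[i].tolist(),c[i]) for i in range(1,n) if st[i,4]>8])
look("side",310,345,140,200,1)
E
```

```text
t 22.5 pos [555.6 145.  215.1] yaw 102.2 F [-0.7 -0.6 -3.9] gap 18.5 shift [ 0. -0.  0.] twist 0.000
327 [(144, 137, 124), (188, 178, 164), (188, 178, 164), (197, 184, 168), (132, 127, 117), (72, 69, 68), (74, 71, 72), (76, 74, 70), (71, 69, 64), (67, 66, 65), (69, 68, 66)]
337 [(182, 171, 156), (193, 180, 166), (127, 120, 112), (83, 81, 79), (96, 93, 90), (75, 73, 71), (63, 61, 59), (65, 62, 61)]
bar top/collar/mouth [[326.6 147.1]
 [326.9 168.3]
 [327.  171. ]] fitted [[337.6 161.7]
 [337.6 183.8]
 [337.6 186.7]]
[([327, 113, 4, 6, 13], array([329. , 115.8])), ([323, 131, 10, 5, 29], array([327.2, 133. ]))]
140 ................####+..............
141 ..................###..............
142 ...................................
143 ...................................
144 ...................................
145 ...................................
146 ..............++++++...............
147 ..............##+#++...............
148 ..............##++++...............
149 ..............##+###...............
150 ..............######...............
151 ..............######...............
152
[... 1216 characters left out ...]
........+#######++..
183 .......................+########++.
184 .......................+######++++.
185 ......................+++++++++++#.
186 .....................###+++++++++##
187 ......................#######+#####
188 ......................########+####
189 ......................#############
190 ......................############.
191 ......................###########..
192 .........................####......
193 ...................................
194 ...................................
195 ...................................
196 ...................................
197 ...................................
198 ...................................
199 ...................................
```

Emit:
jog_arm(deltas=[{"gripper": 0.0, "x": 0.0, "y": 0.0, "z": 0.028, "twist": 0.0}, {"gripper": 0.0, "x": 0.0, "y": 0.0, "z": 0.028, "twist": 0.0}, {"gripper": 0.0, "x": 0.0, "y": 0.0, "z": 0.046, "twist": 0.0}, {"gripper": 0.0, "x": 0.0, "y": 0.0, "z": 0.028, "twist": 0.0}, {"gripper": 0.0, "x": 0.0, "y": 0.0, "z": 0.046, "twist": 0.0}, {"gripper": 0.0, "x": 0.0, "y": 0.0, "z": 0.028, "twist": 0.0}, {"gripper": 0.0, "x": 0.0, "y": 0.0, "z": 0.046, "twist": 0.0}])

```text
time: 23.3
position: [559.3, 146.3, 173.2]
orientation: [0.004, -0.106, 0.994, 0.001]
force: [1.5, -0.1, -3.3]
finger_gap: 0.214
gripper_force: 128.7
```

Emit:
jog_arm(deltas=[{"gripper": 0.0, "x": 0.0, "y": 0.0, "z": 0.0, "twist": 0.0}])

```text
time: 23.4
position: [557.9, 145.9, 170.5]
orientation: [0.002, -0.106, 0.994, 0.0]
force: [2.2, 1.6, -0.5]
finger_gap: 0.217
gripper_force: 129.2
```

Emit:
jog_arm(deltas=[{"gripper": 0.0, "x": 0.0, "y": 0.0, "z": -0.03, "twist": 0.0}, {"gripper": 0.0, "x": 0.0, "y": 0.0, "z": -0.046, "twist": 0.0}, {"gripper": 0.0, "x": 0.0, "y": 0.0, "z": -0.046, "twist": 0.0}])

```text
time: 23.7
position: [557.4, 145.6, 218.2]
orientation: [0.002, -0.106, 0.994, 0.0]
force: [0.3, 0.5, -3.2]
finger_gap: 0.216
gripper_force: 128.5
```

```bash
cat >> h.py <<'E'
def seat():
    f=grab_frame("side");g=f["pixels"].astype(int).sum(2)
    def edge(cols,r0,r1):
        v=g[r0:r1,cols].mean(1);h=(v.max()+v.min())/2;i=np.where(v<h)[0][0];return r0+i-1+(v[i-1]-h)/(v[i-1]-v[i])
    print("bar top edge",edge([326,327,328],142,150),"fitted",edge([336,337,338],156,164),"collar",[edge([c],163,168) if 0 else g[162:174,c].tolist() for c in(322,331)])
    red=mask(f,(170,150,50),(180,255,255))|mask(f,(0,180,50),(5,255,255))
    n,l,st,c=cv2.connectedComponentsWithStats(red)
    print([(st[i].tolist(),c[i].round(1)) for i in range(1,n) if st[i,4]>8])
E
python3 -c "
from h import *
go(555,143.4,184,102.2);seat()"
```

```text
t 23.7 pos [557.4 145.6 218.2] yaw 102.2 F [ 0.3  0.5 -3.2] gap 18.4 shift [ 0.0029 -0.0017  0.0342] twist 0.000
bar top edge 145.18858800773694 fitted 159.84282907662083 collar [[533, 525, 524, 542, 491, 426, 430, 356, 248, 248, 203, 105], [544, 548, 551, 565, 428, 295, 288, 263, 208, 201, 141, 84]]
[([324, 127, 9, 6, 25], array([328.6, 129.7]))]
```

```bash
python3 - <<'E'
from h import *
np.set_printoptions(linewidth=220)
G=np.mean([grab_frame("side")["pixels"].astype(float).sum(2)/3 for _ in range(4)],0)
for n,c,r in(("bar",327,165),("fit",338,180)):
    for dc in(-5,-4,0,4,5): print(n,dc,G[r-3:r+13,c+dc].round().astype(int))
E
```

```text
bar -5 [179 177 177 180 162 142 144 120  83  82  67  35  22  27  93 106]
bar -4 [143 146 145 149  91  97 135 163 113  78  63  44  27  19  93 102]
bar 0 [62 64 64 64 64 62 62 83 83 68 69 45 24 19 36 53]
bar 4 [182 180 182 187 141  98  96  86  71  67  46  26  19  36  55  56]
bar 5 [176 176 177 180 155 105  82  60  50  44  30  18  21  33  53  57]
fit -5 [ 55  50  90 101 103 140 149 113  73  60  61  40  23  19  22  56]
fit -4 [55 53 67 73 82 62 50 61 92 72 60 58 41 24 15 44]
fit 0 [64 63 63 63 66 64 64 58 91 82 65 68 50 24 20 24]
fit 4 [159  94  50  46  54  90 100  99  85  69  65  44  23  20  19  50]
fit 5 [172 179 140  75  41  62 105  96  67  55  44  32  20  20  33  51]
```

```bash
python3 - <<'E'
from h import *
go(472.5,-354.5,218,102.2)
E
```

```text
t 23.9 pos [554.9 144.8 214.6] yaw 102.2 F [-0.1  0.3 -3.5] gap 18.5 shift [ 0.1862 -0.4706 -0.0026] twist 0.000
```

Emit:
jog_arm(deltas=[{"gripper": 0.0, "x": 0.14, "y": -0.355, "z": 0.0, "twist": 0.0}, {"gripper": 0.0, "x": 0.14, "y": -0.355, "z": 0.0, "twist": 0.0}, {"gripper": 0.0, "x": 0.14, "y": -0.355, "z": 0.0, "twist": 0.0}, {"gripper": 0.0, "x": 0.14, "y": -0.355, "z": 0.0, "twist": 0.0}, {"gripper": 0.0, "x": 0.14, "y": -0.355, "z": 0.0, "twist": 0.0}, {"gripper": 0.0, "x": 0.14, "y": -0.355, "z": 0.0, "twist": 0.0}, {"gripper": 0.0, "x": 0.14, "y": -0.355, "z": 0.0, "twist": 0.0}, {"gripper": 0.0, "x": 0.14, "y": -0.355, "z": 0.0, "twist": 0.0}])

```text
time: 24.75
position: [492.2, -236.0, 215.1]
orientation: [-0.001, -0.104, 0.995, -0.001]
force: [-0.6, 0.8, -3.0]
finger_gap: 0.217
gripper_force: 128.5
```

Emit:
jog_arm(deltas=[{"gripper": 0.0, "x": 0.046, "y": -0.1155, "z": 0.0, "twist": 0.0}, {"gripper": 0.0, "x": 0.046, "y": -0.1155, "z": 0.0, "twist": 0.0}, {"gripper": 0.0, "x": 0.046, "y": -0.1155, "z": 0.05, "twist": 0.0}, {"gripper": 0.0, "x": 0.046, "y": -0.1155, "z": 0.1, "twist": 0.0}, {"gripper": 0.0, "x": 0.046, "y": -0.1155, "z": 0.1, "twist": 0.0}, {"gripper": 0.0, "x": 0.046, "y": -0.1155, "z": 0.1, "twist": 0.0}, {"gripper": 0.0, "x": 0.046, "y": -0.1155, "z": 0.1, "twist": 0.0}])

```text
time: 25.45
position: [475.7, -353.6, 117.5]
orientation: [0.001, -0.107, 0.994, -0.001]
force: [1.0, 0.4, -2.3]
finger_gap: 0.216
gripper_force: 128.1
```

```bash
python3 - <<'E'
from h import *
go(472.5,-354.5,40,102.2)
# seat check with clear view of the bar
seat()
f=grab_frame("side");u=proj(f,sense()["position"]+[0,0,27])[0].astype(int);print(u)
t=grab_frame("top");np.save("top_bar.npy",t["pixels"])
I=np.zeros((400,800,3),np.uint8);I[:,:400]=crop(f,u[0]-30,u[1]-40,u[0]+50,u[1]+40,5);I[:,400:]=crop(f,302,140,352,190,8);cv2.imwrite("pics/c8.png",I)
E
```

```text
t 25.4 pos [ 475.7 -353.6  117.5] yaw 102.3 F [ 1.   0.4 -2.3] gap 18.5 shift [ 0.0035 -0.0001  0.0775] twist 0.002
bar top edge 147.88213627992633 fitted 162.4620253164557 collar [[570, 567, 574, 582, 526, 457, 464, 381, 270, 276, 223, 112], [596, 598, 598, 606, 463, 313, 295, 361, 270, 211, 219, 128]]
[([392, 223, 4, 9, 19], array([393.6, 226.8])), ([386, 247, 13, 8, 47], array([392.2, 251.3]))]
[374 249]
```

View pics/c8.png

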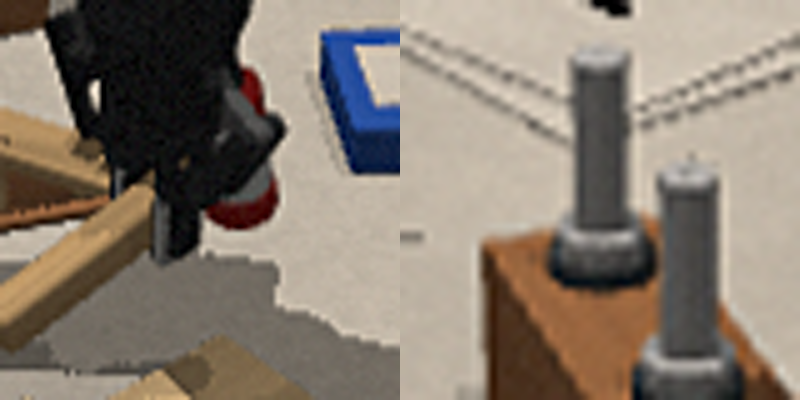

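Emit:
jog_arm(deltas=[{"gripper": 0.0, "x": 0.0025, "y": 0.0, "z": 0.04, "twist": 0.0}, {"gripper": 0.0, "x": 0.0025, "y": 0.0, "z": 0.07, "twist": 0.0}, {"gripper": 0.0, "x": 0.0025, "y": 0.0, "z": 0.076, "twist": 0.0}, {"gripper": 0.0, "x": 0.0025, "y": 0.0, "z": 0.082, "twist": 0.0}, {"gripper": 0.0, "x": 0.0025, "y": 0.0, "z": 0.088, "twist": 0.0}, {"gripper": 0.0, "x": 0.0025, "y": 0.0, "z": 0.093, "twist": 0.0}, {"gripper": 0.0, "x": 0.0025, "y": 0.0, "z": 0.097, "twist": 0.0}, {"gripper": 0.0, "x": 0.0025, "y": 0.0, "z": 0.097, "twist": 0.0}])

```text
time: 26.4
position: [476.2, -355.1, 22.1]
orientation: [0.004, -0.107, 0.994, -0.002]
force: [2.6, 1.8, 5.6]
finger_gap: 0.212
gripper_force: 129.7
```

```bash
python3 - <<'E'
from h import *
go(472.5,-354.5,19,102.2);print(sense()['ft_torque'])
seat()
E
```

```text
t 26.4 pos [ 476.2 -355.1   22.1] yaw 102.3 F [2.6 1.8 5.6] gap 18.1 shift [0.0035 0.0014 0.0031] twist 0.002
[ 0.32962674  0.07010816 -0.08825368]
bar top edge 147.87791741472174 fitted 162.43864013266997 collar [[579, 590, 581, 592, 544, 465, 472, 385, 272, 283, 227, 118], [602, 599, 592, 621, 466, 322, 303, 354, 267, 207, 216, 121]]
[([390, 258, 6, 10, 42], array([392.6, 262.2])), ([383, 282, 13, 7, 50], array([389.2, 285.9]))]
```

Emit:
jog_arm(deltas=[{"gripper": 0.0, "x": 0.001, "y": 0.0, "z": 0.004, "twist": 0.0}, {"gripper": 0.0, "x": 0.001, "y": 0.0, "z": 0.006, "twist": 0.0}, {"gripper": 0.0, "x": 0.001, "y": 0.0, "z": 0.006, "twist": 0.0}, {"gripper": 0.0, "x": 0.001, "y": 0.0, "z": 0.006, "twist": 0.0}])

```text
time: 26.85
position: [477.1, -355.6, 17.0]
orientation: [0.005, -0.107, 0.994, -0.003]
force: [4.7, 1.9, 9.4]
finger_gap: 0.213
gripper_force: 130.6
```

```bash
python3 - <<'E'
from h import *
go(472.5,-354.5,19,102.2);print(sense()['ft_torque'])
seat()
E
```

```text
t 26.9 pos [ 477.1 -355.6   17. ] yaw 102.3 F [4.7 1.9 9.4] gap 18.2 shift [ 0.0042  0.002  -0.002 ] twist 0.002
[ 0.35914756 -0.05681758 -0.1122186 ]
bar top edge 147.8720073664825 fitted 162.43288590604027 collar [[585, 582, 578, 588, 542, 462, 467, 384, 274, 284, 222, 125], [600, 601, 601, 616, 471, 322, 298, 365, 260, 206, 220, 125]]
[([390, 260, 7, 10, 41], array([393.2, 264.5])), ([383, 285, 13, 7, 52], array([388.6, 288.9]))]
```

Nearly level. Release and retreat up.

Emit:
jog_arm(deltas=[{"gripper": 0.03, "x": 0.0, "y": 0.0, "z": 0.0, "twist": 0.0}, {"gripper": 0.05, "x": 0.0, "y": 0.0, "z": 0.0, "twist": 0.0}, {"gripper": 0.085, "x": 0.0, "y": 0.0, "z": 0.0, "twist": 0.0}, {"gripper": 0.085, "x": 0.0, "y": 0.0, "z": 0.0, "twist": 0.0}, {"gripper": 0.085, "x": 0.0, "y": 0.0, "z": 0.0, "twist": 0.0}, {"gripper": 0.085, "x": 0.0, "y": 0.0, "z": -0.04, "twist": 0.0}, {"gripper": 0.085, "x": 0.0, "y": 0.0, "z": -0.09, "twist": 0.0}, {"gripper": 0.085, "x": 0.0, "y": 0.0, "z": -0.14, "twist": 0.0}], grip_force=60)

```text
time: 27.7
position: [469.7, -354.3, 153.6]
orientation: [-0.001, -0.106, 0.994, 0.001]
force: [0.9, -0.4, 0.3]
finger_gap: 0.995
gripper_force: 0.0
```

Emit:
jog_arm(deltas=[{"gripper": 0.085, "x": 0.0, "y": 0.0, "z": -0.05, "twist": 0.0}, {"gripper": 0.085, "x": 0.0, "y": 0.05, "z": -0.07, "twist": 0.0}, {"gripper": 0.085, "x": 0.0, "y": 0.1, "z": -0.07, "twist": 0.0}, {"gripper": 0.085, "x": 0.0, "y": 0.15, "z": -0.07, "twist": 0.0}, {"gripper": 0.085, "x": 0.0, "y": 0.15, "z": -0.07, "twist": 0.0}])

```text
time: 28.2
position: [436.3, -201.2, 222.6]
orientation: [-0.002, -0.111, 0.994, 0.002]
force: [-0.7, 0.1, 0.1]
finger_gap: 0.996
gripper_force: 0.0
```

```bash
python3 - <<'E'
from h import *
np.set_printoptions(precision=1,suppress=True)
seat()
t=grab_frame("top")
red=mask(t,(170,150,60),(180,255,255))|mask(t,(0,200,90),(5,255,255))
n,l,st,c=cv2.connectedComponentsWithStats(red);print("red top",[(st[i].tolist(),c[i]) for i in range(1,n) if st[i,4]>20])
# bar top in top view
g=np.load("top_bar.npy").astype(int);G=t["pixels"].astype(int)
for y in range(146,178): print(y,''.join(('#' if k.max()<75 else '+' if k.max()<130 else 'o') if k.max()-k.min()<14 else '.' for k in g[y,268:328]))
print(proj(t,[[602,153.5,170],[585.4,45.5,170]]))
go(602,153.5,205,82.2)
E
```

```text
bar top edge 142.61764705882354 fitted 157.58536585365854 collar [[8, 35, 0, 491, 544, 473, 481, 386, 279, 276, 220, 128], [56, 70, 72, 28, 57, 67, 30, 62, 28, 59, 109, 72]]
[([382, 260, 15, 14, 172], array([388.9, 266.5])), ([381, 287, 14, 6, 56], array([388.1, 289.3]))]
red top []
146 ............................................................
147 ............................................................
148 ............................................................
149 ............................................................
150 ............................................................
151 ......................++....................................
152 ...........+oo.......+++++o.................................
153 ...........oooo....++++++++.................................
154 ..........ooooo.............+...............................
155 .........ooooooo..................++........................
156 .........ooooooo............................................
157 .........ooooooo#......................................++o..
158 ..........ooooo+#++.............
[... 701 characters left out ...]
#.........................+o++++++#+oo#...
170 ............######..........................+oo++++#++oo#...
171 ............................................+oo++++++oo+#...
172 ............................................#+oo++++ooo++...
173 ............................................#+oooooooo+#....
174 .............................................#++ooooo+#+....
175 ..............................................###+++###.....
176 ................................................#####.......
177 ............................................................
[[280.  156.1]
 [317.  162.6]]
t 28.3 pos [ 438.4 -206.6  222.9] yaw 102.4 F [-0.5 -1.4 -0.2] gap 85.0 shift [-0.2  0.3  0. ] twist 0.353
```

```bash
python3 - <<'E'
from h import *
np.set_printoptions(precision=2,suppress=True)
t=grab_frame("top");s=grab_frame("side");np.save("t2.npy",t["pixels"])
for thr in(120,135,150):
    m=mask(t,(0,0,thr),(180,22,255));q=np.zeros_like(m);q[180:232,185:240]=m[180:232,185:240]
    q=cv2.morphologyEx(q,cv2.MORPH_OPEN,np.ones((3,3),np.uint8))
    cs,_=cv2.findContours(q,cv2.RETR_EXTERNAL,cv2.CHAIN_APPROX_NONE)
    if cs:
        c=max(cs,key=cv2.contourArea);h=cv2.convexHull(c);P=onz(t,h.reshape(-1,2),85)[:,:2]
        A=np.c_[2*P,np.ones(len(P))];b=(P**2).sum(1);x=np.linalg.lstsq(A,b,rcond=None)[0];print(thr,cv2.contourArea(c),"centre",x[:2],"R",np.sqrt(x[2]+x[:2]@x[:2]))
g=t["pixels"].astype(int)
for y in range(182,226): print(y,''.join('%x'%min(15,k.mean()//16) if k.max()-k.min()<16 else '.' for k in g[y,190:234]))
go(602,153.5,222,82.2)
E
```

```text
120 956.5 centre [468.51 373.86] R 59.141794190670964
135 901.0 centre [468.29 373.99] R 57.82470111454613
150 871.5 centre [468.14 374.22] R 57.55583666813892Traceback (most recent call last):
  File "<stdin>", line 12, in <module>
  File "<stdin>", line 12, in <genexpr>
TypeError: %x format: an integer is required, not numpy.float64
```

```bash
python3 - <<'E'
from h import *
go(602.5,153.5,222,82.2)
E
```

```text
t 28.4 pos [ 439.2 -209.4  223. ] yaw 102.1 F [-0.1  0.9  0.3] gap 84.8 shift [-0.2361  0.3204  0.0007] twist 0.348
```

Emit:
jog_arm(deltas=[{"gripper": 0.085, "x": -0.235, "y": 0.32, "z": 0.0, "twist": 0.348}, {"gripper": 0.085, "x": -0.235, "y": 0.32, "z": 0.0, "twist": 0.348}, {"gripper": 0.085, "x": -0.235, "y": 0.32, "z": 0.0, "twist": 0.348}, {"gripper": 0.085, "x": -0.235, "y": 0.32, "z": 0.0, "twist": 0.348}, {"gripper": 0.085, "x": -0.235, "y": 0.32, "z": 0.0, "twist": 0.348}, {"gripper": 0.085, "x": -0.235, "y": 0.32, "z": 0.0, "twist": 0.348}, {"gripper": 0.085, "x": -0.235, "y": 0.32, "z": 0.0, "twist": 0.348}, {"gripper": 0.085, "x": -0.235, "y": 0.32, "z": 0.0, "twist": 0.348}])

```text
time: 29.2
position: [600.7, 148.6, 222.5]
orientation: [0.0, 0.069, 0.998, -0.0]
force: [1.1, -1.0, -0.4]
finger_gap: 0.993
gripper_force: 0.0
```

Emit:
jog_arm(deltas=[{"gripper": 0.085, "x": 0.0, "y": 0.0, "z": 0.0, "twist": 0.0}, {"gripper": 0.085, "x": 0.0, "y": 0.0, "z": 0.0, "twist": 0.0}])

```text
time: 29.4
position: [599.8, 148.9, 222.1]
orientation: [-0.0, 0.067, 0.998, -0.0]
force: [-0.8, -0.4, 0.2]
finger_gap: 0.996
gripper_force: 0.0
```

```bash
python3 - <<'E'
from h import *
go(602.5,153.5,116,82.2)
E
```

```text
t 29.4 pos [599.8 148.9 222.1] yaw 82.3 F [-0.8 -0.4  0.2] gap 85.1 shift [-0.0021  0.005   0.1061] twist 0.002
```

Emit:
jog_arm(deltas=[{"gripper": 0.085, "x": -0.002, "y": 0.0045, "z": 0.0, "twist": 0.0}, {"gripper": 0.085, "x": -0.002, "y": 0.0045, "z": 0.05, "twist": 0.0}, {"gripper": 0.085, "x": -0.002, "y": 0.0045, "z": 0.1, "twist": 0.0}, {"gripper": 0.085, "x": -0.002, "y": 0.0045, "z": 0.106, "twist": 0.0}, {"gripper": 0.085, "x": -0.002, "y": 0.0045, "z": 0.106, "twist": 0.0}, {"gripper": 0.085, "x": -0.002, "y": 0.0045, "z": 0.106, "twist": 0.0}])

```text
time: 30.0
position: [602.7, 152.4, 119.0]
orientation: [0.002, 0.068, 0.998, 0.0]
force: [0.4, -0.1, 0.0]
finger_gap: 0.998
gripper_force: 0.0
```

Emit:
jog_arm(deltas=[{"gripper": 0.0, "x": 0.0, "y": 0.0, "z": 0.0, "twist": 0.0}, {"gripper": 0.0, "x": 0.0, "y": 0.0, "z": 0.0, "twist": 0.0}, {"gripper": 0.0, "x": 0.0, "y": 0.0, "z": 0.0, "twist": 0.0}, {"gripper": 0.0, "x": 0.0, "y": 0.0, "z": 0.0, "twist": 0.0}, {"gripper": 0.0, "x": 0.0, "y": 0.0, "z": 0.0, "twist": 0.0}, {"gripper": 0.0, "x": 0.0, "y": 0.0, "z": 0.0, "twist": 0.0}, {"gripper": 0.0, "x": 0.0, "y": 0.0, "z": 0.0, "twist": 0.0}], grip_force=60)

```text
time: 30.7
position: [601.3, 153.7, 117.6]
orientation: [0.0, 0.067, 0.998, 0.0]
force: [-0.2, 0.5, 5.4]
finger_gap: 0.244
gripper_force: 58.3
```

```bash
python3 - <<'E'
from h import *
go(602.5,153.5,116,82.2);look("side",310,345,150,178,2)
E
```

```text
t 30.7 pos [601.3 153.7 117.6] yaw 82.3 F [-0.2  0.5  5.4] gap 20.9 shift [-0.0013 -0.      0.0016] twist 0.002
150 ............############...........
152 ............##+######..............
154 ............##+######..............
156 ...........+##+######..............
158 .............########..............
160 ..............#######.......+......
162 ..............++####....+++++++....
164 ..............++####.....######+...
166 .............+#++###+....######+...
168 ............+++#####++...######+...
170 ...........#++++++++++##.######+...
172 ...........####+########.######+...
174 ...........############..######+...
176 .........................######+...
```

Emit:
jog_arm(deltas=[{"gripper": 0.0, "x": 0.0, "y": 0.0, "z": -0.01, "twist": 0.0}, {"gripper": 0.0, "x": 0.0, "y": 0.0, "z": -0.025, "twist": 0.0}, {"gripper": 0.0, "x": 0.0, "y": 0.0, "z": -0.045, "twist": 0.0}, {"gripper": 0.0, "x": 0.0, "y": 0.0, "z": -0.07, "twist": 0.0}, {"gripper": 0.0, "x": 0.0, "y": 0.0, "z": -0.095, "twist": 0.0}, {"gripper": 0.0, "x": 0.0, "y": 0.0, "z": -0.1, "twist": 0.0}, {"gripper": 0.0, "x": 0.0, "y": 0.0, "z": -0.1, "twist": 0.0}, {"gripper": 0.0, "x": 0.0, "y": 0.0, "z": -0.1, "twist": 0.0}])

```text
time: 31.55
position: [599.5, 152.4, 215.6]
orientation: [-0.001, 0.067, 0.998, -0.001]
force: [-1.2, -0.4, -5.2]
finger_gap: 0.242
gripper_force: 59.0
```

```bash
python3 - <<'E'
from h import *
go(601.3-134.3,153.7+220,217,82.2);look("side",305,350,120,172,2)
E
```

```text
t 31.6 pos [599.5 152.4 215.6] yaw 82.3 F [-1.2 -0.4 -5.2] gap 20.6 shift [ 0.1611  0.2014 -0.0012] twist 0.001
120 ................#############..............++
122 ................##########...................
124 ................##########...................
126 ................##+#######...................
128 ................##+#######...................
130 ....##...........++#######...................
132 ......####........#######....................
134 .........####+....#+#####....................
136 ..............###.+++###+....................
138 .................#+++####....................
140 ................++#+#####++..................
142 ...............+++++++++++##.................
144 ...............##+++########.................
146 ...............#############.................
148 ................+#########...................
150 .................#########...................
152 .................#########...................
154 .................#########...................
156 .................#########...................
158 .................#########...................
160 .................#########.......+...........
162 .................#########...+++++++.........
164 ..............................######.........
166 .............................+######+........
168 ..............................######+........
170 ..............................######+........
```

Emit:
jog_arm(deltas=[{"gripper": 0.0, "x": 0.03, "y": 0.035, "z": 0.0, "twist": 0.0}, {"gripper": 0.0, "x": 0.06, "y": 0.075, "z": 0.0, "twist": 0.0}, {"gripper": 0.0, "x": 0.09, "y": 0.113, "z": 0.0, "twist": 0.0}, {"gripper": 0.0, "x": 0.12, "y": 0.15, "z": 0.0, "twist": 0.0}, {"gripper": 0.0, "x": 0.145, "y": 0.182, "z": 0.0, "twist": 0.0}, {"gripper": 0.0, "x": 0.16, "y": 0.2, "z": 0.0, "twist": 0.0}, {"gripper": 0.0, "x": 0.16, "y": 0.2, "z": 0.0, "twist": 0.0}, {"gripper": 0.0, "x": 0.16, "y": 0.2, "z": 0.0, "twist": 0.0}])

```text
time: 32.4
position: [468.2, 372.3, 215.5]
orientation: [-0.001, 0.066, 0.998, -0.001]
force: [0.9, -0.1, -5.3]
finger_gap: 0.243
gripper_force: 59.5
```

Emit:
jog_arm(deltas=[{"gripper": 0.0, "x": 0.0, "y": 0.0, "z": 0.0, "twist": 0.0}, {"gripper": 0.0, "x": 0.0, "y": 0.0, "z": 0.0, "twist": 0.0}])

```text
time: 32.6
position: [470.2, 370.5, 216.4]
orientation: [-0.0, 0.069, 0.998, -0.001]
force: [-0.2, 0.3, -4.9]
finger_gap: 0.245
gripper_force: 59.5
```

```bash
python3 - <<'E'
from h import *
go(467,373.7,195,82.2)
s=grab_frame("side");g=s["pixels"].astype(int);np.set_printoptions(precision=1,suppress=True)
p=sense()["position"]
print("mouth pred",proj(s,[[468.2,373.5,85]])+[1.1,1.2],"sleeve flange/bottom",proj(s,[p+[0,0,27-58],p+[0,0,27-124]])+[1.1,1.2])
for y in range(100,176): print(y,''.join('%x'%int(min(15,k.mean()//16)) if k.max()-k.min()<16 else '.' for k in g[y,235:300]))
E
```

```text
t 32.6 pos [470.2 370.5 216.4] yaw 82.1 F [-0.2  0.3 -4.9] gap 20.9 shift [0.0036 0.0027 0.0214] twist -0.002
mouth pred [[265.  153.5]] sleeve flange/bottom [[263.5 126.9]
 [265.  144.7]]
100 666666666666666656677300101100002................................
101 66666666666655777....500100000102................................
102 66666555677..........500000231002................................
103 55677.................42010222102................................
104 .......................4010111101................................
105 .......................1000000002................................
106 .......................0000000144................................
107 .......................01101002..................................
108 .......................01300102..................................
109 .......................02400102..................................
110 .......................22400001..................................
111 .......................313000017.................................
112 .......................403100017.................................
1
[... 3708 characters left out ...]

166 ............5234556412222333332221221364453222222235..533333.6...
167 ............623334443554543223345654434332222222223...533333.65..
168 .........676523333233433443333443443322222222222223..4433333.4.55
169 ........55556233333323222333333222222222222222322223444443345446.
170 ........66666333333333333222322222222222222222222233444444.55556.
171 .........45662333333333333232222223232223222222222334444445.566.5
172 .........465633333333333333233222222232222222222223344444446.56.5
173 ..........6563233333333333232223222223232222222223433454445.56665
174 ..........456433333333333323332232232222322222222333366.5565.5556
175 ..........46533333333333333332323222323222222222333366645555655.6
```

Emit:
jog_arm(deltas=[{"gripper": 0.0, "x": 0.003, "y": 0.0027, "z": 0.01, "twist": 0.0}, {"gripper": 0.0, "x": 0.003, "y": 0.0027, "z": 0.025, "twist": 0.0}, {"gripper": 0.0, "x": 0.003, "y": 0.0027, "z": 0.028, "twist": 0.0}, {"gripper": 0.0, "x": 0.003, "y": 0.0027, "z": 0.028, "twist": 0.0}, {"gripper": 0.0, "x": 0.003, "y": 0.0027, "z": 0.028, "twist": 0.0}, {"gripper": 0.0, "x": 0.003, "y": 0.0027, "z": 0.028, "twist": 0.0}])

```text
time: 33.25
position: [467.1, 376.0, 189.5]
orientation: [0.001, 0.067, 0.998, 0.0]
force: [1.1, 0.1, -4.5]
finger_gap: 0.243
gripper_force: 59.6
```

```bash
python3 - <<'E'
from h import *
go(467.2,373.6,180,82.2)
g=np.mean([grab_frame("side")["pixels"].astype(float) for _ in range(3)],0)
for y in range(140,162): print(y,''.join('%x'%int(min(15,k.mean()//16)) if k.max()-k.min()<16 else '.' for k in g[y,245:290]))
E
```

```text
t 33.2 pos [467.1 376.  189.5] yaw 82.3 F [ 1.1  0.1 -4.5] gap 20.8 shift [-0.0004 -0.0024  0.0095] twist 0.001
140 8888544446a9aa5011111016.....................
141 99993222587657501111101......................
142 9aa668889998875011111016.554.................
143 a8449aaaaaaa8731111111143033.................
144 7628a99988764431111111038....................
145 5536655544333341111111128....................
146 2433333332332321111111117....................
147 444443334332545211111102aaa65................
148 422332212547878311111112b75148568............
149 3334444778898894111111017129875556...........
150 33333233445778941111110153587555556..........
151 333226774513259401111111456555555555.........
152 332268887877478511111023366565555655.........
153 3224888888887883233333333566665555556........
154 3226897788888884233333344553456665653........
155 3225aa9998888888775556999971112347543........
156 22238a9988888755a99999aaaa989963274325......4
157 665359a988885214a999999999aaaaa96433225.....2
158 5445467999961489999999999aaaa9865333214.....2
159 22453456797249aaaaaaaaaaa98865433332304.....3
160 ..5324434642578888888886654433334243224454554
161 ..6323434444445545444444333433324342143344444
```

```bash
python3 - <<'E'
from h import *
np.set_printoptions(precision=1,suppress=True)
P=[]
for _ in range(6): s=grab_frame("side");P.append(sense()["position"])
print(np.array(P));p=np.mean(P,0);print(p)
print("mouth pred",proj(s,[[468.2,373.5,85]])+[1.1,1.2],"bottom",proj(s,[p+[1.2,0,150.6-117.6+2-66-33+0.]])+[1.1,1.2])
# bore blob centre vs bar in image
E
```

```text
[[466.7 375.9 189.3]
 [466.7 375.8 189.3]
 [466.7 375.8 189.2]
 [466.6 375.8 189.1]
 [466.6 375.7 189.1]
 [466.6 375.7 189. ]]
[466.6 375.8 189.1]
mouth pred [[265.  153.5]] bottom [[263.8 142.8]]
```

Emit:
jog_arm(deltas=[{"gripper": 0.0, "x": -0.0012, "y": -0.002, "z": 0.0, "twist": 0.0}, {"gripper": 0.0, "x": -0.0012, "y": -0.002, "z": 0.004, "twist": 0.0}, {"gripper": 0.0, "x": -0.0012, "y": -0.002, "z": 0.008, "twist": 0.0}, {"gripper": 0.0, "x": -0.0012, "y": -0.002, "z": 0.012, "twist": 0.0}, {"gripper": 0.0, "x": -0.0012, "y": -0.002, "z": 0.014, "twist": 0.0}, {"gripper": 0.0, "x": -0.0012, "y": -0.002, "z": 0.014, "twist": 0.0}])

```text
time: 34.3
position: [467.1, 373.4, 174.3]
orientation: [-0.0, 0.067, 0.998, -0.0]
force: [-0.7, -0.1, -4.9]
finger_gap: 0.242
gripper_force: 59.5
```

```bash
python3 - <<'E'
from h import *
go(467.5,373.7,127.6,82.2)
g=np.mean([grab_frame("side")["pixels"].astype(float) for _ in range(3)],0)
for y in range(144,160): print(y,''.join('%x'%int(min(15,k.mean()//16)) if k.max()-k.min()<16 else '.' for k in g[y,245:290]))
go(467.5,373.7,127.6,82.2)
E
```

```text
t 34.3 pos [467.1 373.4 174.3] yaw 82.3 F [-0.7 -0.1 -4.9] gap 20.6 shift [-0.0004  0.0004  0.0467] twist 0.001
144 7628a99988764430111111119....................
145 5536655544333341111111018....................
146 2433333332332321011111016....................
147 4544433343325454111111118aa6..8..............
148 42222221244787850111110187511556.............
149 3334444778898886011111015239985556...........
150 33333333455778860111111133587755555..........
151 332226774513258701111111366555555556.........
152 3322688878774786011111112666665556558........
153 3324888888887883011111001566665555656........
154 3225888888888884000000023553356666653........
155 3225a99978888888754444999961112445643........
156 22238a9998888755889999aaaa989863244325......3
157 665359aa9888520389aaa99999aaaaa96333225.....2
158 54454679a88514889a9999999aaaa9865333214.....2
159 22453456786249aaaaaaaaaaa98865433332204.....3
t 34.5 pos [467.5 373.7 175. ] yaw 82.3 F [-0.2 -0.  -5.3] gap 20.6 shift [ 0.0001 -0.      0.0474] twist 0.002
```

Emit:
jog_arm(deltas=[{"gripper": 0.0, "x": 0.0, "y": 0.0, "z": 0.008, "twist": 0.0}, {"gripper": 0.0, "x": 0.0, "y": 0.0, "z": 0.016, "twist": 0.0}, {"gripper": 0.0, "x": 0.0, "y": 0.0, "z": 0.024, "twist": 0.0}, {"gripper": 0.0, "x": 0.0, "y": 0.0, "z": 0.032, "twist": 0.0}, {"gripper": 0.0, "x": 0.0, "y": 0.0, "z": 0.038, "twist": 0.0}, {"gripper": 0.0, "x": 0.0, "y": 0.0, "z": 0.042, "twist": 0.0}, {"gripper": 0.0, "x": 0.0, "y": 0.0, "z": 0.042, "twist": 0.0}])

```text
time: 35.15
position: [467.1, 373.3, 132.1]
orientation: [-0.0, 0.067, 0.998, -0.001]
force: [0.1, 0.0, -3.9]
finger_gap: 0.245
gripper_force: 59.6
```

```bash
python3 - <<'E'
from h import *
go(467.5,373.7,127.6,82.2)
E
```

```text
t 35.1 pos [467.1 373.3 132.1] yaw 82.3 F [ 0.1  0.  -3.9] gap 20.9 shift [-0.0004  0.0005  0.0045] twist 0.001
```

Emit:
jog_arm(deltas=[{"gripper": 0.0, "x": 0.0, "y": 0.0, "z": 0.002, "twist": 0.0}, {"gripper": 0.0, "x": 0.0, "y": 0.0, "z": 0.004, "twist": 0.0}, {"gripper": 0.0, "x": 0.0, "y": 0.0, "z": 0.005, "twist": 0.0}, {"gripper": 0.0, "x": 0.0, "y": 0.0, "z": 0.006, "twist": 0.0}, {"gripper": 0.0, "x": 0.0, "y": 0.0, "z": 0.006, "twist": 0.0}])

```text
time: 35.65
position: [467.6, 373.8, 127.6]
orientation: [0.0, 0.067, 0.998, 0.0]
force: [-0.8, -1.5, 0.9]
finger_gap: 0.24
gripper_force: 60.4
```

```bash
python3 - <<'E'
from h import *
go(467.5,373.7,127.6,82.2)
E
```

```text
t 35.6 pos [467.6 373.8 127.6] yaw 82.3 F [-0.8 -1.5  0.9] gap 20.5 shift [ 0.0001 -0.0001  0.    ] twist 0.001
```

Emit:
jog_arm(deltas=[{"gripper": 0.03, "x": 0.0, "y": 0.0, "z": 0.0, "twist": 0.0}, {"gripper": 0.05, "x": 0.0, "y": 0.0, "z": 0.0, "twist": 0.0}, {"gripper": 0.085, "x": 0.0, "y": 0.0, "z": 0.0, "twist": 0.0}, {"gripper": 0.085, "x": 0.0, "y": 0.0, "z": 0.0, "twist": 0.0}, {"gripper": 0.085, "x": 0.0, "y": 0.0, "z": 0.0, "twist": 0.0}, {"gripper": 0.085, "x": 0.0, "y": 0.0, "z": -0.04, "twist": 0.0}, {"gripper": 0.085, "x": 0.0, "y": 0.0, "z": -0.09, "twist": 0.0}, {"gripper": 0.085, "x": 0.0, "y": 0.0, "z": -0.14, "twist": 0.0}])

```text
time: 36.45
position: [467.0, 373.2, 267.9]
orientation: [-0.001, 0.067, 0.998, -0.001]
force: [2.1, 0.6, 0.2]
finger_gap: 0.995
gripper_force: 0.0
```

Emit:
jog_arm(deltas=[{"gripper": 0.085, "x": 0.0, "y": 0.0, "z": -0.02, "twist": 0.0}, {"gripper": 0.085, "x": 0.0, "y": -0.05, "z": -0.02, "twist": 0.0}, {"gripper": 0.085, "x": 0.0, "y": -0.1, "z": -0.02, "twist": 0.0}, {"gripper": 0.085, "x": 0.0, "y": -0.15, "z": -0.02, "twist": 0.0}, {"gripper": 0.085, "x": 0.0, "y": -0.15, "z": -0.02, "twist": 0.0}, {"gripper": 0.085, "x": 0.0, "y": -0.15, "z": -0.02, "twist": 0.0}])

```text
time: 37.05
position: [447.4, 223.7, 287.2]
orientation: [0.0, 0.069, 0.998, 0.0]
force: [-0.2, 0.5, 0.7]
finger_gap: 0.996
gripper_force: 0.0
```

```bash
python3 - <<'E'
from h import *
np.set_printoptions(precision=1,suppress=True)
go(467.5,373.7,127.6,82.2)
s=grab_frame("side");t=grab_frame("top");g=s["pixels"].astype(float)
print("pred bar top/collar/mouth/table",proj(s,[[467.8,373.5,z] for z in(180,105,95,85)])+[1.1,1.2])
for y in range(120,160): print(y,''.join('%x'%int(min(15,k.mean()//16)) if k.max()-k.min()<16 else '.' for k in g[y,245:290]))
m=lambda f:mask(f,(170,130,50),(180,255,255))|mask(f,(0,180,50),(5,255,255))
for n,f in(("side",s),("top",t)):
    k,l,st,c=cv2.connectedComponentsWithStats(m(f));print(n,[(st[i].tolist(),c[i]) for i in range(1,k) if st[i,4]>20])
q=t["pixels"].astype(int)
for y in range(184,248,3): print(y,''.join('R' if k[0]>2*k[1]+20 else '.' if k.min()>140 and k.max()-k.min()<40 else 'w' if k.max()-k.min()>=45 else 'd' for k in q[y,420:466]))
E
```

```text
t 37.0 pos [447.4 223.7 287.2] yaw 82.1 F [-0.2  0.5  0.7] gap 85.1 shift [0.  0.2 0.2] twist -0.002
pred bar top/collar/mouth/table [[262.7 128.3]
 [264.5 148.3]
 [264.7 151. ]
 [264.9 153.5]]
120 .............................................
121 .............................................
122 .............................................
123 .............................................
124 .............................................
125 .............................................
126 ...5555......................................
127 .5566555........a9a9a........................
128 ..6.66.55......9aaaa77.......................
129 56.6666.55.....6666645.......................
130 6......6.55....5333335.......................
131 ..66665.6.55...7443435.......................
132 6666.556.6555...444334.......................
133 ...55..5555....7444333.......................
134 555555..........444333.......................
135 5...............344343.......................
136 ................444443.................5.....
137 ...9999999669...443333...................5...
138 99
[... 1673 characters left out ...]
dwwwwwwwwwwddwwwwwwwwww..............
211 ..........dwwwwwwwwwdddwwwwwwwwwd.............
214 ...........dwwwwwwwwwdddwwwwwwwww.............
217 ...........dwwwwwwwwwwddwwwwwwwwww............
220 ............dwwwwwwwwwwddwwwwwwwwww...........
223 .............dwwwwwwwwwwddwwwwwwwwwd..........
226 .............dwwwwwwwwwwddwwwwwwwdwwd.........
229 ..............dwwwwwwddwwwdwwwwwwwwww.........
232 ...............dwwwwdddwwwddwwwwwwwwwd........
235 ................dwwwwddwwwddwwwwwwwwwwd.......
238 .................wwwwwwwwwwddwwwwwwd..........
241 ...........................dddwwwwd...........
244 ..............................................
247 ..............................................
```

```bash
python3 -c "
from station import *
print(close_job())"
```

```text
the job is handed in; nothing more can be done
None
```

I've handed the job in: the bar and sleeve stand in the rotary table's bore with the flange down, and the mallet is back level on its stand about 4 mm from where it was. The hand-in returned no verdict; that the collar went fully home under the mallet I only judged from the pictures, to about half a millimetre.

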